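# Balance-check two centrifuge rotor yokes on a knife edge

## Task

Check the two centrifuge rotor yokes for balance, one at a time: take a yoke from the sloping rack, rest its notch on the knife edge of the stand so that it lies lengthwise over the stand's base, let go and wait until it has settled, then put it away where it belongs before trying the other one in the same way. A yoke that stays level goes into the low tray, one that tips goes into the deep bin, each standing squarely on its two buckets in the middle of the tray or bin. Set the yokes down rather than dropping them, and leave the bottles and the beaker alone.

Things in the scene. Friction and masses are not known exactly. Their poses are not given: they have to be found in the camera images.
- yoke_a: one of two like rotor yokes lying on the sloping rack: aluminium bar 106x26x10 mm with a solid flat-bottomed bucket, 34 mm diameter, hung under each end (centres 53 mm from the middle; 141 mm overall), grey grip block on the middle, V notch under it. Origin: in the notch, where the knife edge's top sits. x along bar, y across, z up through the grip. Bucket bottoms at z -42 mm, bar top +12, grip top +50
- yoke_b: the other yoke, same shape, sizes and axes. 0.22 to 0.34 kg each. One of the two is balanced, the other has its centre of mass 14 mm off along the bar; looks, weight and lane (shuffled) do not tell which. Let go on the knife edge, the balanced one, set on level, stays level within 5 degrees; the other tips lengthwise within a second by about 14 degrees, until a bucket rests on the stand's base
- yoke_a_grip (a point): middle of yoke_a's grip block, 31 mm above its origin along its z; axes as the yoke. Block 34 mm along x, 26 mm along y between the flat sides to be pinched, 38 mm high, standing on the bar (same width). V notch below the bar: runs along y, mouth 14 mm wide, 12 mm deep, flanks 30 degrees from vertical
- yoke_b_grip (a point): middle of yoke_b's grip block, the same as on yoke_a
- rack: fixed rack 150x124 mm: slope of 30 degrees with two lanes, centres at y +33 and -33 mm. Origin: centre of underside; x horizontal, toward the high end; y left; z up. Yokes lie in the lanes on their bucket bottoms against the 16 mm lip at the low end (only it stops them sliding), z axes leaning 30 degrees toward -x; their origins start near x -30, z 96 mm. Ribs 10 mm high; slope's top 99 mm up
- knife_edge (a point): middle of the knife edge's top line, 70 mm above the bench: fixed steel blade along y, 40 mm long, 3 mm thick, rounded top (radius 1.5 mm). x points along the stand's dark steel base, 164x60x12 mm, over which the yoke lies lengthwise, either way round; level, its buckets clear the base by 16 mm. z up
- tray_floor (a point): centre of the inner floor (4 mm above the bench) of the low white tray, fixed: outside 176 mm along x, 60 mm along y, rim 14 mm above the bench, walls 4 mm; z up. A yoke stands in it along x, either way round, its origin 42 mm above the floor
- bin_floor (a point): centre of the inner floor (4 mm above the bench) of the deep grey bin, fixed: outside 176 mm along x, 60 mm along y, rim 42 mm above the bench, walls 4 mm; z up. A yoke stands in it along x, either way round, its origin 42 mm above the floor
- amber_bottle: bystander: loose amber bottle, 58 mm diameter, 115 mm tall, beside the sloping rack; near it stand two fixed wire racks with tubes up to 125 mm high; origin at the centre of its underside
- beaker: bystander: loose glass beaker, 73 mm diameter, 94 mm tall; origin at the centre of its underside
- wash_bottle: bystander: loose wash bottle with a bent spout, 66 mm diameter, 214 mm tall, 113 mm deep with the spout; origin at its underside, 23 mm from the body's axis

How it is judged:
On the way, in this order (a step that is already met when the one before it is completed fails the run):
1. one yoke rests with its notch on the knife edge, lengthwise over the stand, let go and settled (((distance between yoke_a and knife_edge below 0.006 m and angle between yoke_a's own y axis and vertical between 1.4208 and 1.7208 rad and angular speed of yoke_a below 0.2 rad/s and linear speed of yoke_a below 0.03 m/s and contact force between each of the arm, the fingers and yoke_a below 0.05 N) or (distance between yoke_b and knife_edge below 0.006 m and angle between yoke_b's own y axis and vertical between 1.4208 and 1.7208 rad and angular speed of yoke_b below 0.2 rad/s and linear speed of yoke_b below 0.03 m/s and contact force between each of the arm, the fingers and yoke_b below 0.05 N))), for 0.3 s.
2. that yoke stands where it belongs (level one in the low tray, tipping one in the deep bin), let go (((x of yoke_a in the frame of tray_floor between -0.02 and 0.02 m and y of yoke_a in the frame of tray_floor between -0.015 and 0.015 m and z of yoke_a in the frame of tray_floor between 0.037 and 0.048 m and angle between yoke_a's own z axis and vertical below 0.1 rad and linear speed of yoke_a below 0.03 m/s and angular speed of yoke_a below 0.2 rad/s and contact force between the fingers and yoke_a below 0.05 N) or (x of yoke_b in the frame of bin_floor between -0.02 and 0.02 m and y of yoke_b in the frame of bin_floor between -0.015 and 0.015 m and z of yoke_b in the frame of bin_floor between 0.037 and 0.048 m and angle between yoke_b's own z axis and vertical below 0.1 rad and linear speed of yoke_b below 0.03 m/s and angular speed of yoke_b below 0.2 rad/s and contact force between the fingers and yoke_b below 0.05 N))), for 0.2 s.
3. with the first put away, the other yoke rests on the knife edge, let go and settled ((((x of yoke_a in the frame of tray_floor between -0.02 and 0.02 m and y of yoke_a in the frame of tray_floor between -0.015 and 0.015 m and z of yoke_a in the frame of tray_floor between 0.037 and 0.048 m and angle between yoke_a's own z axis and vertical below 0.1 rad and linear speed of yoke_a below 0.03 m/s and angular speed of yoke_a below 0.2 rad/s and contact force between the fingers and yoke_a below 0.05 N) and (distance between yoke_b and knife_edge below 0.006 m and angle between yoke_b's own y axis and vertical between 1.4208 and 1.7208 rad and angular speed of yoke_b below 0.2 rad/s and linear speed of yoke_b below 0.03 m/s and contact force between each of the arm, the fingers and yoke_b below 0.05 N)) or ((x of yoke_b in the frame of bin_floor between -0.02 and 0.02 m and y of yoke_b in the frame of bin_floor between -0.015 and 0.015 m and z of yoke_b in the frame of bin_floor between 0.037 and 0.048 m and angle between yoke_b's own z axis and vertical below 0.1 rad and linear speed of yoke_b below 0.03 m/s and angular speed of yoke_b below 0.2 rad/s and contact force between the fingers and yoke_b below 0.05 N) and (distance between yoke_a and knife_edge below 0.006 m and angle between yoke_a's own y axis and vertical between 1.4208 and 1.7208 rad and angular speed of yoke_a below 0.2 rad/s and linear speed of yoke_a below 0.03 m/s and contact force between each of the arm, the fingers and yoke_a below 0.05 N)))), for 0.3 s.
At the end, for the whole second after the job is handed in: The balanced yoke stands upright in the low tray and the lopsided one upright in the deep bin, each within 20 mm lengthwise and 15 mm across of the middle, tilted less than 0.1 rad, on its buckets (origin 37 to 48 mm above the floor), at rest and released (x of yoke_a in the frame of tray_floor between -0.02 and 0.02 m and y of yoke_a in the frame of tray_floor between -0.015 and 0.015 m and z of yoke_a in the frame of tray_floor between 0.037 and 0.048 m and angle between each of yoke_a, yoke_b's own z axis and vertical below 0.1 rad and linear speed of each of yoke_a, yoke_b below 0.03 m/s and angular speed of each of yoke_a, yoke_b below 0.2 rad/s and contact force between the fingers and yoke_a below 0.05 N and x of yoke_b in the frame of bin_floor between -0.02 and 0.02 m and y of yoke_b in the frame of bin_floor between -0.015 and 0.015 m and z of yoke_b in the frame of bin_floor between 0.037 and 0.048 m and contact force between the fingers and yoke_b below 0.05 N); the robot touches nothing.
It fails at once if the amber bottle is shifted more than 30 mm or tipped (distance of amber_bottle from where it was at the start of the episode above 0.03 m or angle between amber_bottle's own z axis and vertical above 0.3 rad).
It fails at once if the beaker is shifted more than 30 mm or tipped (distance of beaker from where it was at the start of the episode above 0.03 m or angle between beaker's own z axis and vertical above 0.3 rad).
It fails at once if the wash bottle is shifted more than 30 mm or tipped (distance of wash_bottle from where it was at the start of the episode above 0.03 m or angle between wash_bottle's own z axis and vertical above 0.3 rad).
It fails at once if a yoke falls freely faster than 0.7 m/s (a drop of about 25 mm) (linear speed of yoke_a above 0.7 m/s and contact force between the fingers and yoke_a below 0.05 N).
It fails at once if a yoke falls freely faster than 0.7 m/s (a drop of about 25 mm) (linear speed of yoke_b above 0.7 m/s and contact force between the fingers and yoke_b below 0.05 N).
It also fails if it takes over 72 s, if anything falls off the work surface, if the arm or the gripper's body presses on something with over 40 N, if the wrist force passes 120 N, or if a joint passes its speed limit or range.

## Robot

A 6-joint arm with a two-finger parallel gripper is mounted at the origin on the work surface; the furniture and walls round the work are solid. World frame = base frame: x ahead of the robot, y to its left, z up, the work surface at z = 0. Lengths are in m, angles in rad, forces in N, time in s.
With the tool pointing down it reaches from about 0.35 to 0.85 m from the base axis. Payload 8.1 kg.
Tool frame: the origin (TCP) lies on the centre line of the jaws, within the pads' length; the fingertips stand 11 mm ahead of it and the grasp point (between the pads) lies 8 mm behind it; y points along the fingers, x is the direction in which the jaws open and shut, and the axes are right-handed (so a half turn about y gives the same grasp; the last joint's range is limited). The gripper opens to 85 mm and grips with 20 to 120 N. Pads are 22 mm wide; open, the fingers measure 114 mm over their backs; the gripper's body (76 mm by 85 mm) begins 54 mm behind the grasp point. The pads swing forward as they close: fully open they stand 13 mm farther back than shut.
Start: joints at [-1.305, 0.13, 1.488, -0, 1.523, -0.085], TCP at [0.206, -0.563, 0.242] pointing down, gripper open.
Joint ranges: [-2.96, 2.96], [-0.89, 2.26], [0.02, 2.5], [-1.34, 4.48], [0, 2.73], [-2.66, 2.66]. Speed limits (rad/s): [2.39, 2.39, 2.79, 3.14, 3.14, 3.14].

## Interface

Orientations are given as a unit quaternion [w, x, y, z].
In Python, from rig import r gives the robot as it stands. The module is installed in compiled form; this text tells all that it offers.
- The arm moves only by the tool move_arm, never from a script. Its argument "increments" is a list of rows, each a list of 7 numbers: the closure in counts, from 0 (fully open) to 255 (shut), then the shift along the tool's x, y, z in mm, then the turn, a rotation vector about the tool's x, y, z in rad. A call has 1 to 10 rows; each row is the pose to reach, as a shift and turn from the pose measured when the call began, along the tool's axes at that moment; what a row does not reach only later rows make up. A row lasts 1/10 s, in which the tool goes at most 50 mm and 8.59 degrees, less where a joint would pass 70% of its speed; a pose out of reach is approached as far as the arm can. A call with a gripper value outside its range is refused whole. The fingers move at their own pace and stop on an object; "grip_force" is the grip in N (left out, the last holds). Time passes only in rows, so rows that repeat a pose let the fingers close. It gives the time, the measured TCP pose, the force and the opening at its end, in the units of the state.
- r.sense(): the state, without advancing time (a new reading comes with each control period).
- r.camera(name): name is "scene" or "top"; returns the picture (480x640x3 uint8, red, green, blue); there is no depth.
- r.camera_info(name): a dict with "fovy" (degrees; the focal length in pixels is half the picture's height over the tangent of half this angle, whatever the lens; pixels are square), "cx", "cy" (the principal point, pixels), "eye" and "rotation" of the camera in the world. Camera axes: x right, y up, looking along -z (the intrinsics and any distortion apply to the point x, -y, -z); pixel columns grow to the right and rows downward; lengths in m; the calibration is good to about 2 mm. A picture is of the moment at which its call begins. camera_info takes no time and is no camera call.
- r.hand_in(): hands the job in, once; it reports no verdict.
The state is a dict: "time_s": time; "qpos": joint angles; "joint_vel": joint speeds; "joint_efforts": joint torques, N m; "position": TCP position; "orientation": TCP orientation; "ft_force": force on the tool from outside, world axes, zero at the start; "moment": the same for the moment, N m; "width": opening from 0.0 (shut) to 1.0 (fully open).
Only numpy, scipy, OpenCV 4.12 (cv2) and the standard library are available. Lean on these libraries where they do the work, as an engineer would, in place of code of your own. Each camera call takes 0.05 s, during which the arm holds its last target.

## Working session

There is one attempt and no reset: what is moved stays moved. The work goes in short steps, Python scripts to look and compute and a tool call to move; the robot and the scene stay as the last step left them, time stands still between calls to the robot, and variables do not carry over. Pictures are saved under pics/ and viewed, and the job is handed in when it is done.

Besides the shell and the picture viewer there is one more tool, called after ">>>" as name([rows], argument=value, ...), one row to a line, values as JSON. move_arm: Moves the arm, as the interface text tells. Its arguments: {"type":"object","properties":{"increments":{"type":"array"},"grip_force":{"type":"number"}},"required":["increments"]}

```bash
mkdir -p pics; python3 - <<'E'
from rig import r
import cv2
print(r.sense())
for n in("scene","top"):
    print(n,r.camera_info(n))
    cv2.imwrite(f"pics/{n}0.png",cv2.cvtColor(r.camera(n),cv2.COLOR_RGB2BGR))
E
```

```text
{'time_s': 0.0, 'qpos': array([-1.30540989e+00,  1.31155074e-01,  1.48930170e+00, -5.26736029e-06,
        1.52299111e+00, -8.53814509e-02]), 'joint_vel': array([-0.00030131, -0.00063621, -0.00056822,  0.00060263,  0.00118712,
        0.00011867]), 'joint_efforts': array([-6.15762274e-04, -5.69387877e+01, -5.00553489e+01, -1.71782685e-04,
        1.45076652e-02, -4.39815736e-06]), 'position': array([ 0.20606015, -0.56293601,  0.24123573]), 'orientation': array([ 0.57999153, -0.5791539 ,  0.40559127, -0.40458165]), 'ft_force': array([ 0.61342396,  0.45983918, -0.00330829]), 'moment': array([ 0.05121997,  0.0086729 , -0.00948941]), 'width': 0.9983145970618762}
scene {'fovy': 43.40102233917765, 'cx': 317.59155895784926, 'cy': 234.0916975967846, 'eye': array([-0.21053936,  0.71253817,  0.71721027]), 'rotation': array([-0.37831062, -0.20416963,  0.44787714,  0.7839655 ])}
top {'fovy': 48.27850269399065, 'cx': 317.123838339435, 'cy': 242.034463545884, 'eye': array([0.40501711, 0.08217006, 1.13137813]), 'rotation': array([ 0.71091966,  0.04505203, -0.04579529, -0.70033302])}
```

View pics/scene0.png

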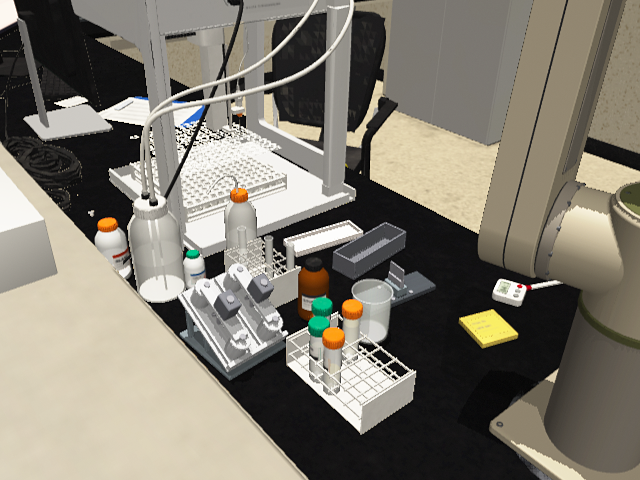

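View pics/top0.png

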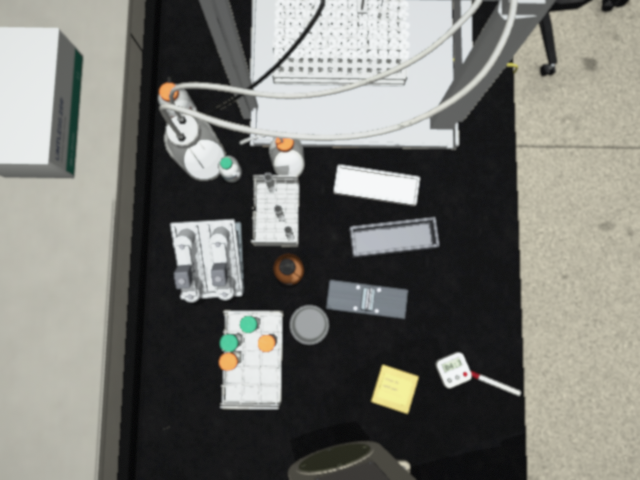

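```bash
cat > h.py <<'E'
import numpy as np, cv2
from scipy.spatial.transform import Rotation as R
from scipy.optimize import least_squares
from rig import r
def cam(n):
    i=r.camera_info(n); q=i['rotation']; Rm=R.from_quat([q[1],q[2],q[3],q[0]]).as_matrix()
    f=240/np.tan(np.radians(i['fovy']/2)); return i,Rm,f
C={n:cam(n) for n in("scene","top")}
def ray(n,u,v):
    i,Rm,f=C[n]; d=np.array([(u-i['cx'])/f,-(v-i['cy'])/f,-1]); d=Rm@d
    return i['eye'],d/np.linalg.norm(d)
def atz(n,u,v,z):
    e,d=ray(n,u,v); return e+d*(z-e[2])/d[2]
def proj(n,p):
    i,Rm,f=C[n]; c=(np.asarray(p)-i['eye'])@Rm
    return np.stack([i['cx']+f*c[...,0]/-c[...,2], i['cy']-f*c[...,1]/-c[...,2]],-1)
def tri(us,ut):
    A=[];b=[]
    M=np.zeros((3,3));y=np.zeros(3);rs=[]
    for n,u in(("scene",us),("top",ut)):
        e,d=ray(n,*u);P=np.eye(3)-np.outer(d,d);M+=P;y+=P@e;rs.append((e,P))
    x=np.linalg.solve(M,y); return x,[np.linalg.norm(P@(x-e)) for e,P in rs]
def grab(n): return cv2.cvtColor(r.camera(n),cv2.COLOR_RGB2BGR)
def crop(img,x0,y0,w,h,s,name):
    c=cv2.resize(img[y0:y0+h,x0:x0+w],None,fx=s,fy=s,interpolation=cv2.INTER_CUBIC)
    for k in range(0,w,10):
        cv2.putText(c,str(x0+k),(k*s,8),0,.3,(0,255,255),1); cv2.line(c,(k*s,10),(k*s,14),(0,255,255),1)
    for k in range(0,h,10):
        cv2.putText(c,str(y0+k),(0,k*s+4),0,.3,(0,255,255),1); 
    cv2.imwrite(f"pics/{name}.png",c)
def tcp():
    s=r.sense();q=s['orientation'];return s['position'],R.from_quat([q[1],q[2],q[3],q[0]]).as_matrix(),s
def rows(p,Rt):
    """increment to reach pose from now, mm, rad"""
    p0,R0,s=tcp(); return np.round(R0.T@(np.asarray(p)-p0)*1000,1), np.round(R.from_matrix(R0.T@Rt).as_rotvec(),3)
E
python3 - <<'E'
from h import *
print(R.from_quat([1,2,3,4]) and tcp()[1])
s=cv2.imread("pics/scene0.png");t=cv2.imread("pics/top0.png")
crop(t,160,210,100,100,6,"t_rack");crop(t,320,150,130,100,6,"t_tray");crop(t,320,210,100,120,5,"t_kn")
crop(s,175,250,130,100,6,"s_rack");crop(s,275,210,140,90,5,"s_tray");crop(s,340,240,110,80,6,"s_kn")
print(proj("top",tcp()[0]),proj("scene",tcp()[0]),proj("top",[[0,0,0],[.5,0,0],[.5,.2,0]]))
E
```

```text
[[ 3.43641154e-01 -4.97575613e-04  9.39100905e-01]
 [-9.39099340e-01  1.71857547e-03  3.43641493e-01]
 [-1.78490340e-03 -9.99998399e-01  1.23300327e-04]]
[717.13103551 442.60829827] [673.10041152 153.96503574] [[354.08829338 516.23483006]
 [355.51023904 266.62876073]
 [261.08691706 265.21187029]]
```

View pics/t_rack.png

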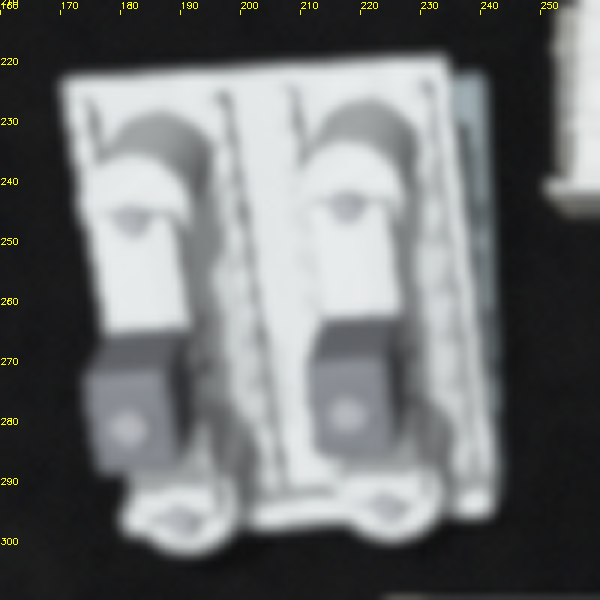

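View pics/s_rack.png

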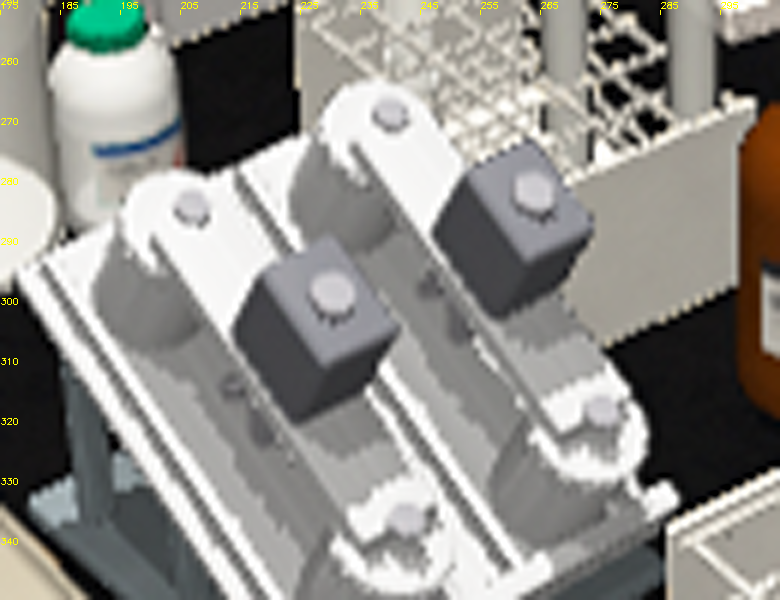

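View pics/t_tray.png

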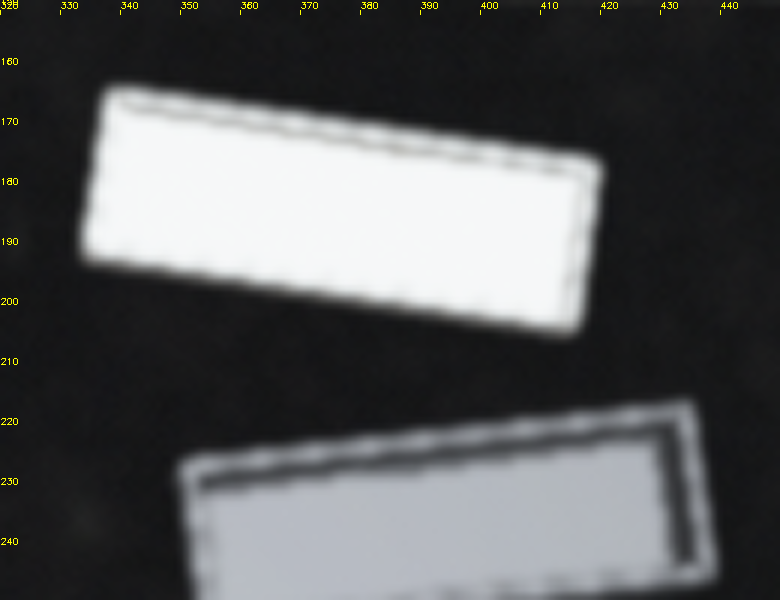

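View pics/s_tray.png

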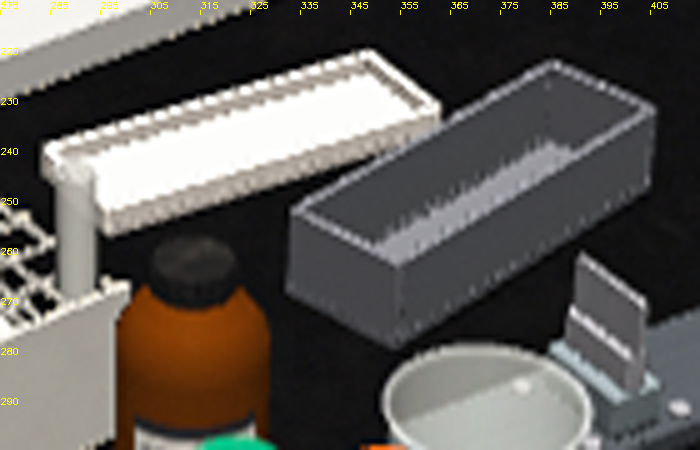

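View pics/t_kn.png

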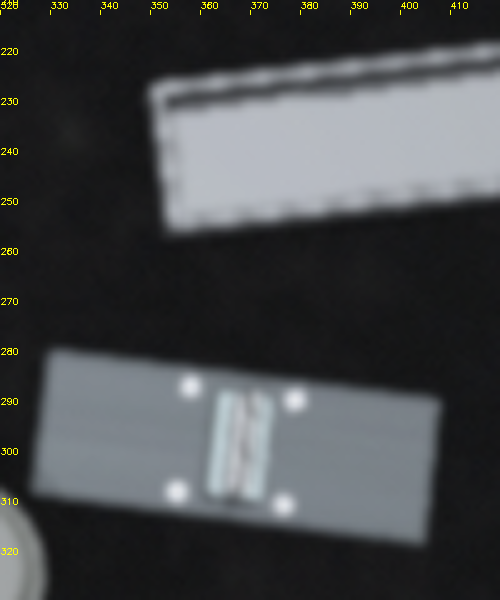

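View pics/s_kn.png

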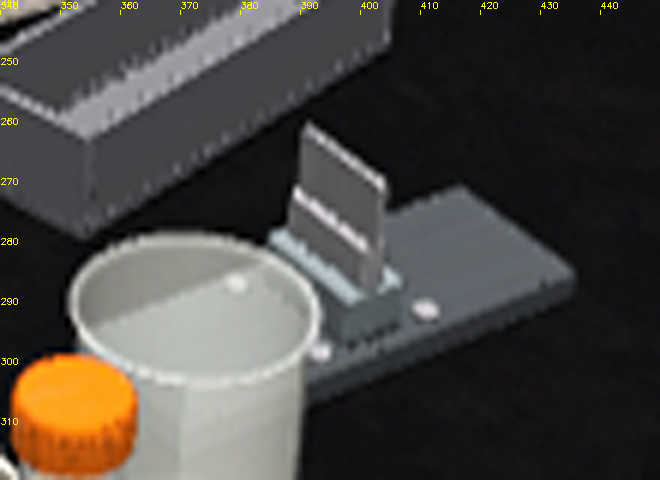

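```bash
cat > fit.py <<'E'
from h import *
def px(pts,s,ox,oy): return np.array(pts)/s+[ox-.4,oy-.4]
def fit(mod,obs,tilt=0,x0=(.6,0,.03,0),fixz=None):
    # obs: list of (cam, idx list, px)
    def f(p):
        Rm=R.from_euler('z',p[3]).as_matrix()@R.from_euler('y',-tilt).as_matrix()
        W=mod@Rm.T+[p[0],p[1],p[2] if fixz is None else fixz]
        return np.concatenate([(proj(c,W[ix])-o).ravel() for c,ix,o in obs])
    q=least_squares(f,x0,loss='soft_l1'); return q.x,f(q.x).reshape(-1,2).round(1)
box=np.array([[88,30,0],[88,-30,0],[-88,-30,0],[-88,30,0]])/1000
st=np.array([[82,30,0],[82,-30,0],[-82,-30,0],[-82,30,0]])/1000
if __name__=="__main__":
    tr_t=px([(108,85),(602,158),(578,335),(82,261)],6,320,150)  # long axis along image x => world -y
    tr_s=px([(43,148),(372,50),(440,108),(107,212)],5,275,210)
    # order: idx0=(+x,+y): choose tray x to point to world -y ; +y to world +x
    print(np.c_[[atz('top',*u,.014) for u in tr_t]].round(4).tolist())
    ix=[3,0,1,2]
    for fz in(None,.014):print('tray',fit(box,[('top',ix,tr_t),('scene',ix,tr_s)],0,(.6,0,.014,-1.57),fz))
    bn_t=np.r_[px([(180,460),(693,400),(717,578)],6,320,150),px([(167,234)],5,320,210)]
    bn_s=px([(293,208),(553,62),(655,108),(397,262)],5,275,210)
    for fz in(None,.042):print('bin',fit(box,[('top',ix,bn_t),('scene',ix,bn_s)],0,(.6,0,.014,-1.57),fz))
    sb_t=px([(50,350),(441,400),(425,545),(30,492)],5,320,210)
    sb_s=px([(460,187),(575,274)],6,340,240)
    for fz in(None,.012):print('stand',fit(st,[('top',ix,sb_t),('scene',[0,1],sb_s)],0,(.5,0,.014,-1.57),fz))
    kn=np.array([[0,20,0],[0,-20,0]])/1000
    k_t=px([(257,390),(236,497)],5,320,210)
    k_s=px([(305,125),(386,180)],6,340,240)
    print('knife',tri(k_s[0],k_t[0]),tri(k_s[1],k_t[1]), 'at z70', [atz('scene',*u,.07) for u in k_s])
    g=np.array([[17,13,50],[17,-13,50],[-17,-13,50],[-17,13,50],[53,0,14],[-53,0,14]])/1000
    L=[('top',[0,1,2,3,4,5],px([(85,373),(165,368),(178,460),(98,473),(132,222),(187,520)],6,160,210)),('scene',[0,1,2,3,4,5],px([(265,258),(333,235),(400,328),(326,365),(192,208),(407,518)],6,175,250))]
    Rr=[('top',[0,1,2,3,4,5],px([(312,365),(385,357),(395,452),(318,463),(348,207),(390,508)],6,160,210)),('scene',[0,1,2,3,4,5],px([(468,175),(527,142),(594,225),(533,262),(391,115),(603,411)],6,175,250))]
    for n,o in(("L",L),("R",Rr)):
        print(n,fit(g,o,np.radians(30),(.45,.3,.1,0)))
        for i in range(6): print(tri(o[1][2][i],o[0][2][i]))
E
python3 fit.py
```

```text
[[0.7194, 0.0407, 0.014], [0.6953, -0.1357, 0.014], [0.631, -0.1265, 0.014], [0.655, 0.0493, 0.014]]
tray (array([ 0.67577348, -0.04253778,  0.01466533, -1.70638939]), array([[ 0. ,  0.8],
       [-0.8,  0.7],
       [-0.4, -1.5],
       [ 0.3, -1.4],
       [-0.1, -0.1],
       [-0.2,  0.2],
       [ 0.9, -0. ],
       [ 0.5, -0.2]]))
tray (array([ 0.67617753, -0.04277288,  0.014     , -1.70664971]), array([[ 0.1,  0.7],
       [-0.8,  0.6],
       [-0.3, -1.6],
       [ 0.4, -1.5],
       [-0.1,  0. ],
       [-0.2,  0.4],
       [ 0.8,  0.1],
       [ 0.4, -0.1]]))
bin (array([ 0.56041359, -0.07580241,  0.04360879, -1.44082505]), array([[ 0.2,  0.3],
       [-0.6,  0.6],
       [-0.4, -0.3],
       [ 0.4, -1. ],
       [-0.7, -0.1],
       [-0.2, -0.6],
       [ 1. , -0.1],
       [ 0.5,  0.6]]))
bin (array([ 0.56103468, -0.07637968,  0.014     , -1.4412385 ]), array([[ 0.5,  0.1],
       [-0.4,  0.5],
       [-0.3, -0.5],
       [ 0.6, -1.2],
       [-0.7,  0.4],
       [-0.3, -0.1],
       [ 0.9,  0.3],
       [ 0.5,  1. ]]))
stand (array([ 0.43243993, -0.02286961,  0.01149266, 
[... 2037 characters left out ...]
([0.47724167, 0.27655976, 0.14324344]), [np.float64(0.00047757386441634955), np.float64(0.0004775738644164127)])
(array([0.48030582, 0.25450287, 0.14309637]), [np.float64(0.0008537732145692219), np.float64(0.000853773214569182)])
(array([0.45173636, 0.25247779, 0.13037284]), [np.float64(0.0008269516189696056), np.float64(0.0008269516189695385)])
(array([0.44771661, 0.27590063, 0.13088155]), [np.float64(0.0004805787098226468), np.float64(0.0004805787098228354)])
(array([0.52773439, 0.26939941, 0.1326888 ]), [np.float64(0.0005317046036786077), np.float64(0.0005317046036784341)])
(array([0.43583752, 0.26191898, 0.08033348]), [np.float64(0.000833856714988761), np.float64(0.0008338567149886782)])
```

```bash
python3 - <<'E'
from h import *
s=cv2.imread("pics/scene0.png");t=cv2.imread("pics/top0.png")
for k,(u,v) in enumerate([(200,116),(260,132),(330,137),(400,125),(450,103),(300,97),(380,85),(440,45),(480,80)]):
    col=[(0,0,255),(0,255,0),(255,0,0),(0,255,255),(255,0,255),(255,255,0),(128,128,255),(0,128,255),(200,0,100)][k]
    cv2.circle(t,(u,v),3,col,-1)
    for z in np.arange(0,.9,.1):
        p=proj('scene',atz('top',u,v,z)); 
        if 0<p[0]<640 and 0<p[1]<480: cv2.circle(s,(int(p[0]),int(p[1])),2,col,-1); 
        print(k,round(z,1),atz('top',u,v,z).round(2),p.round(0)) if z in(.3,.4,.5,.6) or 1 and k in(1,2,3) else 0
cv2.imwrite("pics/tubes.png",np.hstack([cv2.resize(s,None,fx=1.25,fy=1.25)]));
E
```

```text
0 0.4 [0.68 0.25 0.4 ] [193.  91.]
0 0.5 [0.64 0.23 0.5 ] [212.  32.]
1 0.0 [0.79 0.21 0.  ] [199. 255.]
1 0.1 [0.76 0.2  0.1 ] [209. 220.]
1 0.2 [0.72 0.19 0.2 ] [219. 180.]
1 0.3 [0.69 0.18 0.3 ] [230. 136.]
1 0.4 [0.66 0.17 0.4 ] [244.  86.]
1 0.5 [0.62 0.15 0.5 ] [258.  28.]
1 0.6 [0.59 0.14 0.6 ] [276. -38.]
1 0.7 [0.55 0.13 0.7 ] [ 296. -115.]
1 0.8 [0.52 0.12 0.8 ] [ 319. -205.]
2 0.0 [0.78 0.06 0.  ] [260. 235.]
2 0.1 [0.75 0.06 0.1 ] [267. 202.]
2 0.2 [0.72 0.06 0.2 ] [274. 165.]
2 0.3 [0.68 0.06 0.3 ] [282. 124.]
2 0.4 [0.65 0.07 0.4 ] [292.  77.]
2 0.5 [0.62 0.07 0.5 ] [303.  22.]
2 0.6 [0.58 0.07 0.6 ] [315. -41.]
2 0.7 [0.55 0.07 0.7 ] [ 330. -114.]
2 0.8 [0.52 0.07 0.8 ] [ 347. -202.]
3 0.0 [ 0.81 -0.1   0.  ] [305. 211.]
3 0.1 [ 0.78 -0.08  0.1 ] [309. 181.]
3 0.2 [ 0.74 -0.06  0.2 ] [315. 147.]
3 0.3 [ 0.7  -0.05  0.3 ] [320. 109.]
3 0.4 [ 0.67 -0.03  0.4 ] [327.  65.]
3 0.5 [ 0.63 -0.02  0.5 ] [335.  15.]
3 0.6 [ 0.6 -0.   0.6] [344. -44.]
3 0.7 [0.56 0.01 0.7 ] [ 355. -114.]
3 0.8 [0.52 0.03 0.8 ] [ 368. -199.]
4 0.4 [ 0.7 -0.1  0.4] [344.  56.]
4 0.5 [ 0.66 -0.08  0.5 ] [350.   8.]
5 0.4 [0.71 0.11 0.4 ] [253.  73.]
5 0.5 [0.67 0.11 0.5 ] [267.  20.]
6 0.4 [ 0.73 -0.    0.4 ] [297.  61.]
6 0.5 [0.68 0.01 0.5 ] [306.  12.]
7 0.4 [ 0.79 -0.09  0.4 ] [312.  48.]
7 0.5 [ 0.74 -0.07  0.5 ] [320.   3.]
8 0.4 [ 0.74 -0.15  0.4 ] [348.  49.]
8 0.5 [ 0.69 -0.12  0.5 ] [354.   4.]
```

View pics/tubes.png

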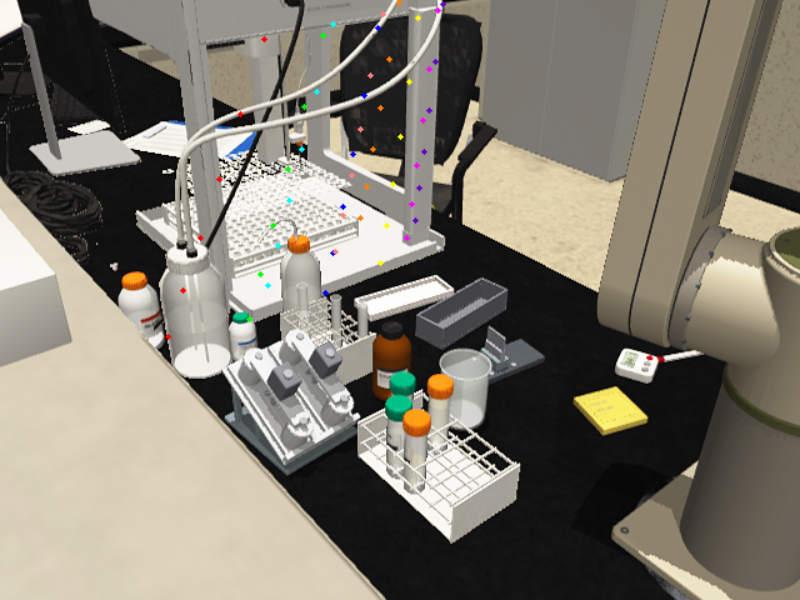

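```bash
cat >> h.py <<'E'
def Rtool(yawx,tilt=0):
    """tool y down (tilted by tilt so that a yoke leaning back is gripped); tool x at world angle yawx(deg)."""
    yaw=np.radians(yawx)-np.pi/2
    Ry=R.from_euler('z',yaw).as_matrix()@R.from_euler('y',-np.radians(tilt)).as_matrix() # yoke frame
    x=Ry[:,1]; y=-Ry[:,2]; return np.stack([x,y,np.cross(x,y)],1)
def go(p,yawx,tilt=0):
    a,b=rows(p,Rtool(yawx,tilt)); print('TO',a.tolist(),b.tolist())
def st():
    p,Rm,s=tcp(); print(round(s['time_s'],2),'tcp',p.round(4),'w',round(s['width'],3),'f',s['ft_force'].round(1),'q',s['qpos'].round(3).tolist())
    open('log.txt','a').write(repr((p.tolist(),s['qpos'].tolist()))+'\n')
E
python3 - <<'E'
from h import *
st()
go((.45,-.1,.33),0)
print('beaker',atz('top',309,325,.094),atz('scene',371,295,.094),'caps',atz('top',249,324,.12),atz('top',229,342,.12),atz('top',267,343,.12),'amber',atz('top',288,266,.115))
print('wash?',atz('top',285,143,.21),atz('top',200,160,.05),atz('scene',240,195,.21))
print('cab',atz('top',130,250,0))
E
```

```text
0.1 tcp [ 0.2061 -0.563   0.2413] w 1.002 f [-0.4 -0.9 -0.3] q [-1.305, 0.131, 1.489, -0.0, 1.523, -0.085]
TO [-351.1, -88.0, 388.2] [-0.001, -1.22, -0.001]
beaker [0.37873286 0.09525011 0.094     ] [0.37262636 0.10530166 0.094     ] caps [0.37957657 0.20694671 0.12      ] [0.34595566 0.24307717 0.12      ] [0.34516866 0.1724158  0.12      ] amber [0.48961256 0.1367968  0.115     ]
wash? [0.70070515 0.14180727 0.21      ] [0.71286105 0.32777648 0.05      ] [0.6306007  0.19890412 0.21      ]
cab [0.52820709 0.47933107 0.        ]
```

>>> move_arm([
  [100, -351, -88, 388, 0, -1.22, 0],
  [100, -351, -88, 388, 0, -1.22, 0],
  [100, -351, -88, 388, 0, -1.22, 0],
  [100, -351, -88, 388, 0, -1.22, 0],
  [100, -351, -88, 388, 0, -1.22, 0],
  [100, -351, -88, 388, 0, -1.22, 0],
  [100, -351, -88, 388, 0, -1.22, 0],
  [100, -351, -88, 388, 0, -1.22, 0],
  [100, -351, -88, 388, 0, -1.22, 0],
  [100, -351, -88, 388, 0, -1.22, 0],
])

```text
time_s: 1.1
position: [0.4361, -0.125, 0.3251]
orientation: [0.708, -0.707, -0.0, 0.0]
ft_force: [0.6, 0.3, -0.3]
width: 0.606
```

```bash
cat > k.py <<'E'
from h import *
# estimates
yaw=.083
zax=np.array([-.5*np.cos(yaw),-.5*np.sin(yaw),.866])
O={'R':np.array([.4889,.2667,.0947]),'L':np.array([.4844,.3339,.0953])}
def grasp(n,back=0): return O[n]+zax*(.024+back)
GY=90+np.degrees(yaw)
K=np.array([.433,-.0235,.07])
E
python3 - <<'E'
from k import *
st(); g=grasp('R',.12); print(g); go(g,GY,30)
E
```

```text
1.1 tcp [ 0.4361 -0.125   0.3251] w 0.606 f [ 0.6  0.3 -0.3] q [-0.393, -0.291, 1.738, 0.001, 1.695, -0.394]
[0.41714786 0.26073086 0.219404  ]
TO [-18.6, 106.3, 385.6] [-0.399, -1.612, -0.431]
```

>>> move_arm([
  [100, -19, 106, 386, -0.399, -1.612, -0.431],
  [100, -19, 106, 386, -0.399, -1.612, -0.431],
  [100, -19, 106, 386, -0.399, -1.612, -0.431],
  [100, -19, 106, 386, -0.399, -1.612, -0.431],
  [100, -19, 106, 386, -0.399, -1.612, -0.431],
  [100, -19, 106, 386, -0.399, -1.612, -0.431],
  [100, -19, 106, 386, -0.399, -1.612, -0.431],
  [100, -19, 106, 386, -0.399, -1.612, -0.431],
  [100, -19, 106, 386, -0.399, -1.612, -0.431],
  [100, -19, 106, 386, -0.399, -1.612, -0.431],
])

```text
time_s: 2.1
position: [0.4151, 0.2629, 0.2176]
orientation: [-0.404, 0.627, 0.576, -0.335]
ft_force: [-0.4, -0.3, 0.6]
width: 0.604
```

```bash
python3 - <<'E'
from k import *
st(); go(grasp('R',.12),GY,30);go(grasp('R',.06),GY,30)
E
```

```text
2.1 tcp [0.4151 0.2629 0.2176] w 0.604 f [-0.4 -0.3  0.6] q [0.668, -0.513, 2.165, -0.323, 1.137, -0.697]
TO [-1.9, -0.7, -2.8] [-0.052, -0.192, -0.053]
TO [1.6, 59.2, -5.6] [-0.052, -0.192, -0.053]
```

Fine; closing the rest of the turn and going nearer, then a look.

>>> move_arm([
  [100, -2, 0, -3, -0.052, -0.192, -0.053],
  [100, -2, 0, -3, -0.052, -0.192, -0.053],
  [100, 1.6, 59, -5.6, -0.052, -0.192, -0.053],
  [100, 1.6, 59, -5.6, -0.052, -0.192, -0.053],
  [100, 1.6, 59, -5.6, -0.052, -0.192, -0.053],
  [100, 1.6, 59, -5.6, -0.052, -0.192, -0.053],
])

```text
time_s: 2.7
position: [0.4468, 0.2631, 0.1679]
orientation: [-0.339, 0.587, 0.637, -0.368]
ft_force: [0.8, -0.1, 0.4]
width: 0.608
```

```bash
python3 - <<'E'
from k import *
st(); go(grasp('R',.0),GY,30);
t=grab('top');s=grab('scene')
crop(t,150,200,130,130,6,'t1');crop(s,170,190,150,150,5,'s1')
E
```

```text
2.7 tcp [0.4468 0.2631 0.1679] w 0.608 f [ 0.8 -0.1  0.4] q [0.603, -0.463, 2.241, -0.317, 0.925, -0.915]
TO [0.1, 60.5, 0.0] [-0.001, -0.001, -0.0]
```

View pics/t1.png

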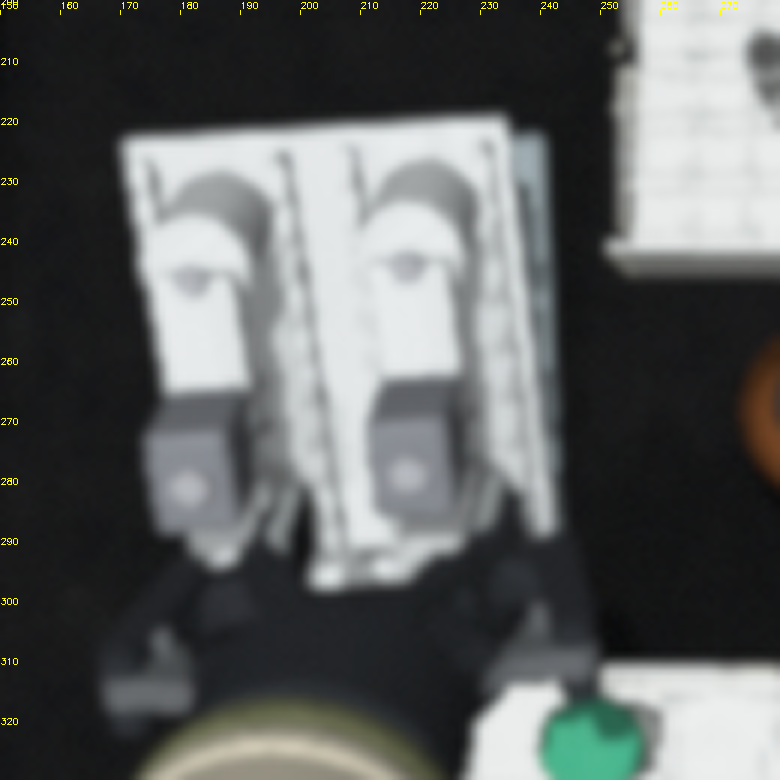

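View pics/s1.png

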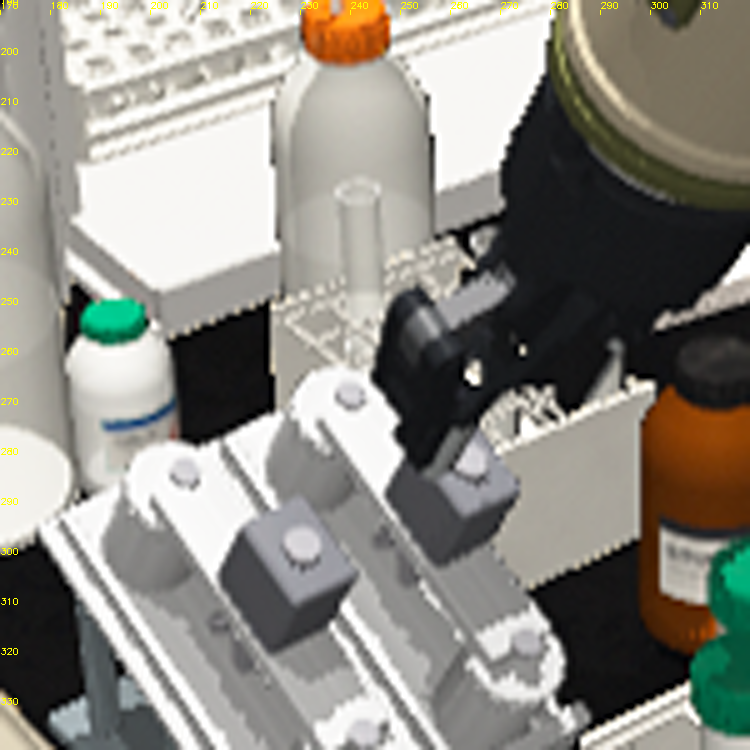

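>>> move_arm([
  [100, 0, 15, 0, 0, 0, 0],
  [100, 0, 30, 0, 0, 0, 0],
  [100, 0, 45, 0, 0, 0, 0],
  [100, 0, 60, 0, 0, 0, 0],
  [100, 0, 60, 0, 0, 0, 0],
])

```text
time_s: 3.3
position: [0.4771, 0.2661, 0.1166]
orientation: [-0.339, 0.586, 0.637, -0.368]
ft_force: [-0.4, 0.2, -0.0]
width: 0.607
```

```bash
python3 - <<'E'
from k import *
st(); go(grasp('R',.0),GY,30);
s=grab('scene')
crop(s,170,190,150,150,5,'s2')
E
```

```text
3.3 tcp [0.4771 0.2661 0.1166] w 0.607 f [-0.4  0.2 -0. ] q [0.565, -0.303, 2.224, -0.337, 0.777, -0.9]
TO [-0.4, 0.9, 0.7] [0.0, -0.001, 0.0]
```

View pics/s2.png

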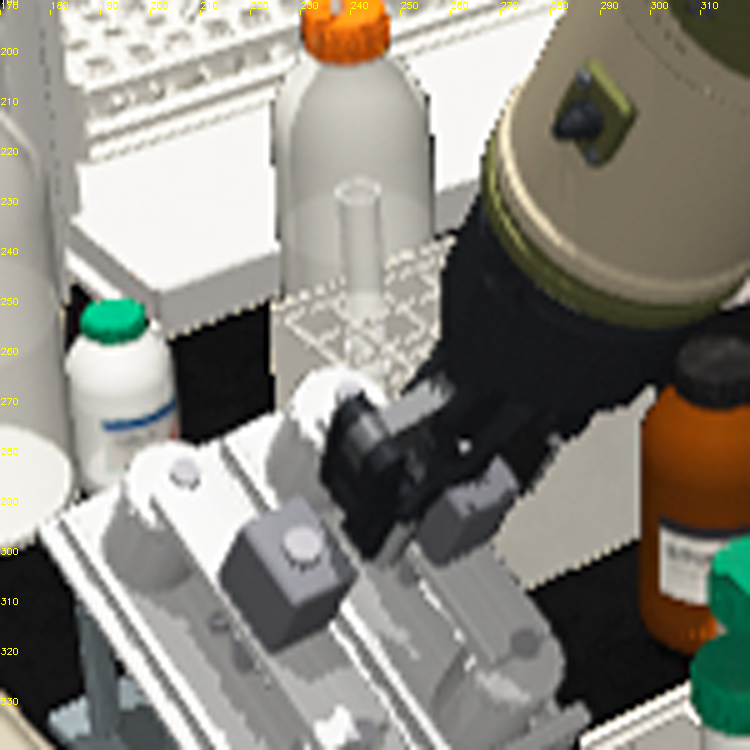

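>>> move_arm([
  [200, 0, 0, 0, 0, 0, 0],
  [200, 0, 0, 0, 0, 0, 0],
  [200, 0, 0, 0, 0, 0, 0],
  [200, 0, 0, 0, 0, 0, 0],
  [220, 0, 0, 0, 0, 0, 0],
  [220, 0, 0, 0, 0, 0, 0],
], grip_force=60)

```text
time_s: 3.95
position: [0.4775, 0.2668, 0.1192]
orientation: [-0.338, 0.587, 0.638, -0.366]
ft_force: [-4.7, -1.2, 5.7]
width: 0.297
```

```bash
python3 - <<'E'
from k import *
st(); p=tcp()[0]; go(p+[0,0,.1],GY,30); s=grab('scene')
crop(s,170,190,150,150,5,'s3')
E
```

```text
3.95 tcp [0.4775 0.2668 0.1192] w 0.297 f [-4.7 -1.2  5.7] q [0.566, -0.307, 2.222, -0.337, 0.779, -0.9]
TO [0.2, -86.5, -50.2] [0.003, -0.001, 0.001]
```

View pics/s3.png

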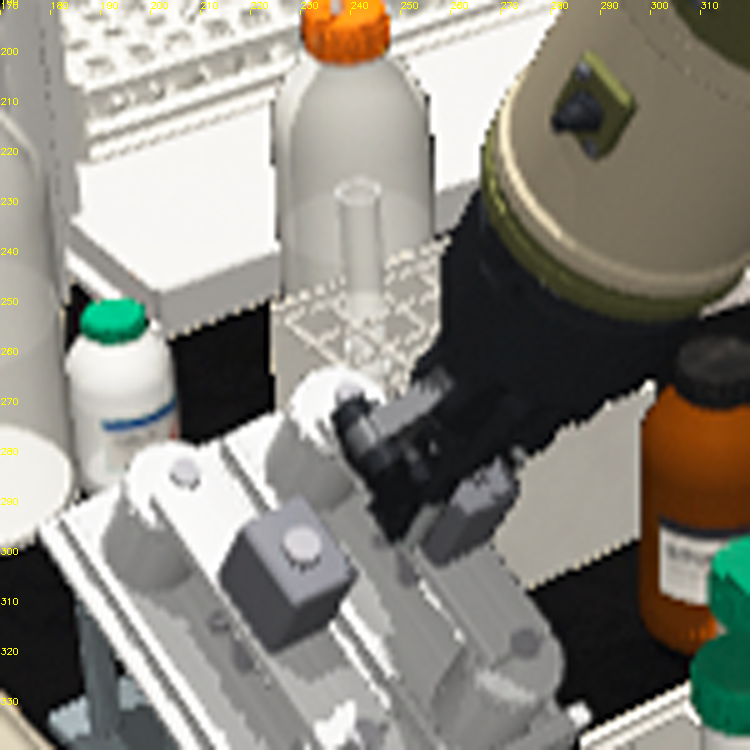

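>>> move_arm([
  [220, 0, -15, 0, 0, 0, 0],
  [220, 0, -30, 0, 0, 0, 0],
  [220, 0, -45, 0, 0, 0, 0],
  [220, 0, -60, 0, 0, 0, 0],
  [220, 0, -105, -30, 0, 0, 0],
  [220, 0, -145, -60, 0, 0, 0],
  [220, 0, -145, -60, 0, 0, 0],
])

```text
time_s: 4.7
position: [0.4594, 0.2667, 0.285]
orientation: [-0.337, 0.587, 0.642, -0.361]
ft_force: [1.0, 0.4, -1.8]
width: 0.296
```

```bash
python3 - <<'E'
from k import *
st(); s=grab('scene');t=grab('top')
crop(s,170,100,200,150,4,'s4');crop(t,150,200,160,150,5,'t4')
go((.42,.13,.26),40,0); go((.433,-.0235,.2),-6.5,0)
E
```

```text
4.7 tcp [0.4594 0.2667 0.285 ] w 0.296 f [ 1.   0.4 -1.8] q [0.592, -0.523, 2.072, -0.274, 1.124, -1.001]
TO [-131.9, -9.7, 50.2] [0.487, 0.931, 0.257]
TO [-286.2, 41.7, 80.0] [0.38, 1.72, 0.47]
```

View pics/s4.png

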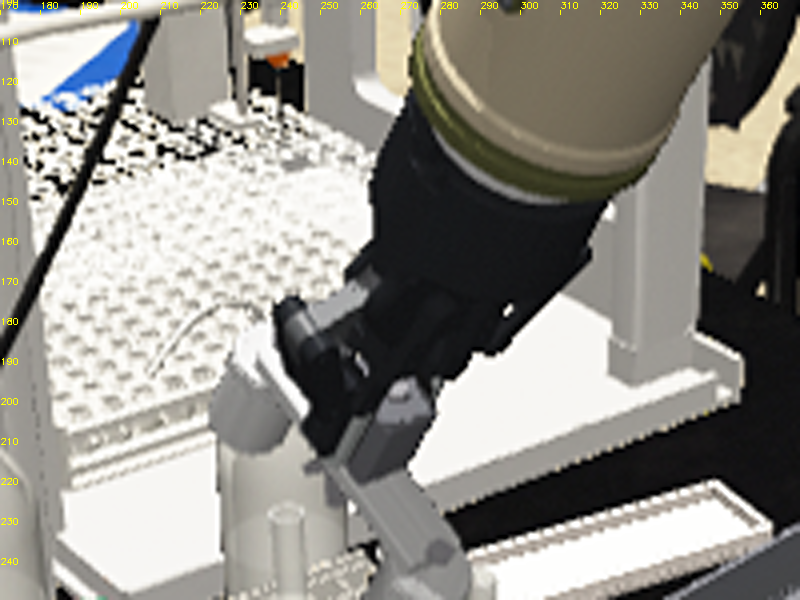

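View pics/t4.png

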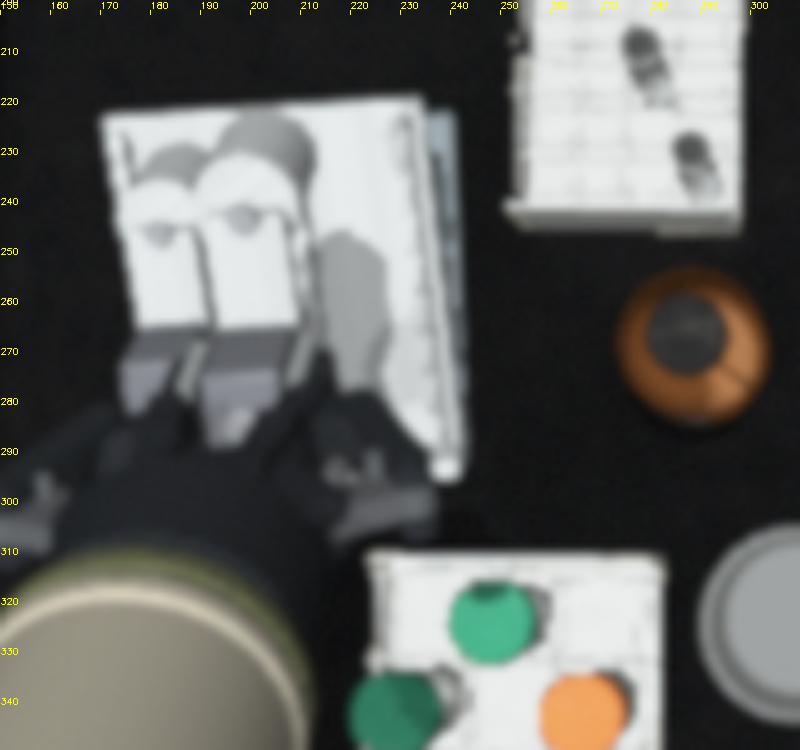

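>>> move_arm([
  [220, -286, 20, 70, 0.38, 1.72, 0.47],
  [220, -286, 20, 70, 0.38, 1.72, 0.47],
  [220, -286, 20, 70, 0.38, 1.72, 0.47],
  [220, -286, 20, 70, 0.38, 1.72, 0.47],
  [220, -286, 20, 70, 0.38, 1.72, 0.47],
  [220, -286, 20, 70, 0.38, 1.72, 0.47],
  [220, -286, 20, 70, 0.38, 1.72, 0.47],
  [220, -286, 20, 70, 0.38, 1.72, 0.47],
  [220, -286, 20, 70, 0.38, 1.72, 0.47],
  [220, -286, 20, 70, 0.38, 1.72, 0.47],
])

```text
time_s: 5.8
position: [0.4291, -0.0234, 0.2211]
orientation: [-0.679, 0.728, 0.091, -0.04]
ft_force: [1.3, 0.5, -3.1]
width: 0.295
```

```bash
python3 - <<'E'
from k import *
st(); go((.433,-.0235,.17),-6.5,0)
E
```

```text
5.8 tcp [ 0.4291 -0.0234  0.2211] w 0.295 f [ 1.3  0.5 -3.1] q [-0.131, -0.427, 2.032, -0.052, 1.45, -0.312]
TO [0.5, 51.2, 3.1] [0.065, 0.298, 0.076]
```

>>> move_arm([
  [220, 0, 10, 0, 0.065, 0.298, 0.076],
  [220, 0.5, 20, 3, 0.065, 0.298, 0.076],
  [220, 0.5, 51, 3, 0.065, 0.298, 0.076],
  [220, 0.5, 51, 3, 0.065, 0.298, 0.076],
  [220, 0.5, 51, 3, 0.065, 0.298, 0.076],
  [220, 0.5, 51, 3, 0.065, 0.298, 0.076],
])

```text
time_s: 6.4
position: [0.4329, -0.0234, 0.1707]
orientation: [-0.706, 0.706, -0.039, 0.04]
ft_force: [-0.5, -0.0, -3.5]
width: 0.296
```

```bash
python3 - <<'E'
from k import *
st(); go((.433,-.0235,.17),-6.5,0); s=grab('scene');t=grab('top')
crop(s,330,190,120,120,6,'s5');crop(t,320,250,110,90,7,'t5')
E
```

```text
6.4 tcp [ 0.4329 -0.0234  0.1707] w 0.296 f [-0.5 -0.  -3.5] q [-0.172, -0.294, 2.02, -0.0, 1.414, -0.06]
TO [0.1, 0.7, -0.1] [0.001, 0.001, 0.001]
```

View pics/s5.png

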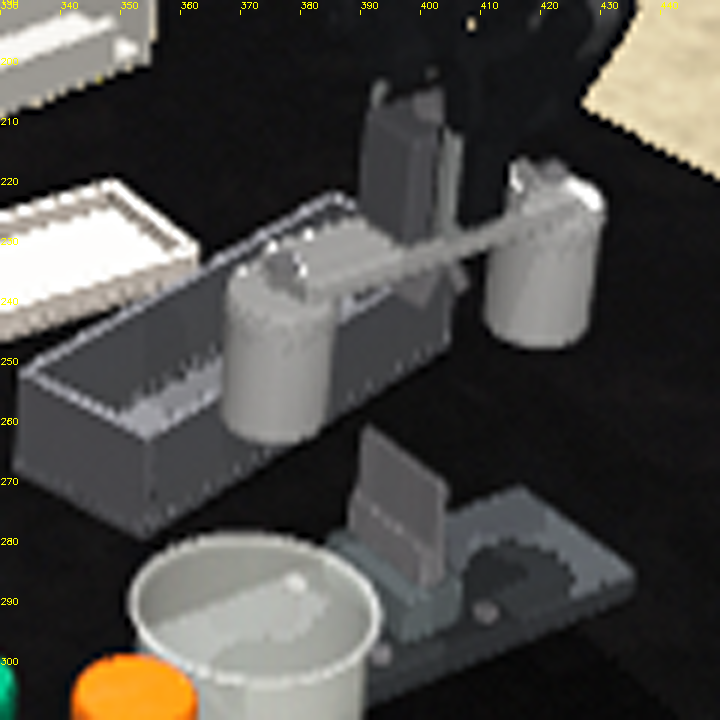

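View pics/t5.png

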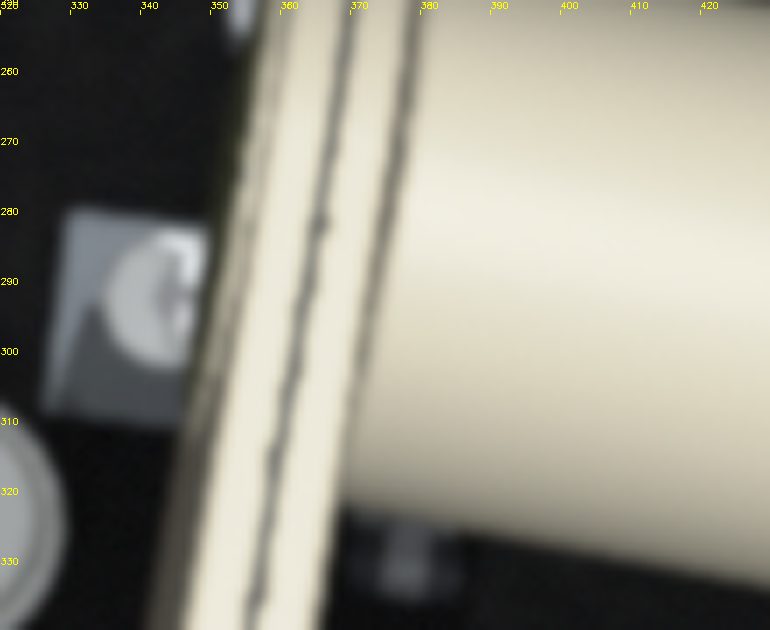

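```bash
cat >> k.py <<'E'
def yokelines():
    L=[]
    def box(x,y,z0,z1):
        b=[(-x,-y),(x,-y),(x,y),(-x,y),(-x,-y)]
        for z in(z0,z1): L.append(np.array([(a,c,z) for a,c in b]))
    box(17,13,12,50); box(53,13,2,12)
    th=np.linspace(0,2*np.pi,40)
    for sx in(-53,53):
        for z in(-42,12): L.append(np.stack([sx+17*np.cos(th),17*np.sin(th),0*th+z],1))
    return [l/1000 for l in L]
def overlay(img,n,o,Rm,x0,y0,w,h,s,name,extra=[]):
    c=cv2.resize(img[y0:y0+h,x0:x0+w],None,fx=s,fy=s,interpolation=cv2.INTER_CUBIC)
    for l in yokelines()+extra:
        p=proj(n,l@Rm.T+o) if not isinstance(l,tuple) else proj(n,l[0])
        p=(p-[x0,y0]+.5)*s-.5
        cv2.polylines(c,[np.round(p*8).astype(np.int32)],False,(0,0,255),1,cv2.LINE_AA,3)
    cv2.imwrite(f'pics/{name}.png',c)
def Ryoke():  # yoke frame from tool frame (x_t=y_y, y_t=-z_y)
    T=tcp()[1]; y=T[:,0]; z=-T[:,1]; return np.stack([np.cross(y,z),y,z],1)
def standx(kn,yaw=-1.684):
    c,s_=np.cos(yaw),np.sin(yaw); M=np.array([[c,-s_,0],[s_,c,0],[0,0,1]])
    return [(np.array([[0,-.02,0],[0,.02,0]])@M.T+kn,),(np.array([[-.082,-.03,-.058],[.082,-.03,-.058],[.082,.03,-.058],[-.082,.03,-.058],[-.082,-.03,-.058]])@M.T+kn,)]
E
python3 - <<'E'
from k import *
Ry=Ryoke();o=tcp()[0]+Ry@[0,0,-.024]
s=grab('scene');overlay(s,'scene',o,Ry,330,190,120,120,6,'s6',standx(K))
E
```

```text
(no output)
```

View pics/s6.png

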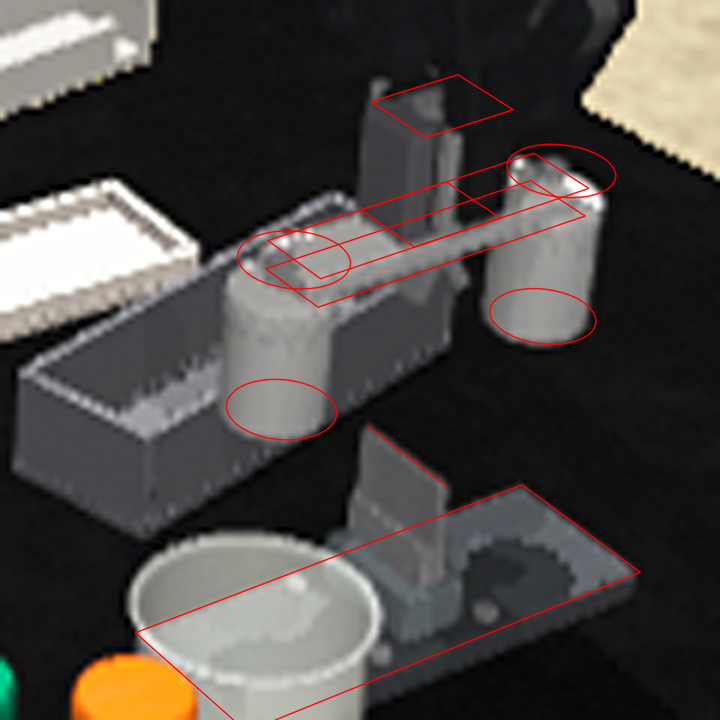

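>>> move_arm([
  [220, 0, 20, 0, 0, 0, 0],
  [220, 0, 40, 0, 0, 0, 0],
  [220, 0, 55, 0, 0, 0, 0],
  [220, 0, 65, 0, 0, 0, 0],
  [220, 0, 68, 0, 0, 0, 0],
  [220, 0, 70, 0, 0, 0, 0],
  [220, 0, 70, 0, 0, 0, 0],
])

```text
time_s: 7.25
position: [0.4342, -0.0237, 0.1021]
orientation: [-0.706, 0.706, -0.038, 0.041]
ft_force: [0.0, -0.7, -2.2]
width: 0.293
```

```bash
python3 - <<'E'
from k import *
st();Ry=Ryoke();o=tcp()[0]+Ry@[0,0,-.024];print(o)
s=grab('scene');overlay(s,'scene',o,Ry,330,210,120,110,6,'s7',standx(K))
E
```

```text
7.25 tcp [ 0.4342 -0.0237  0.1021] w 0.293 f [ 0.  -0.7 -2.2] q [-0.172, -0.218, 2.089, -0.0, 1.267, -0.06]
[ 0.43432292 -0.02367636  0.07809323]
```

View pics/s7.png

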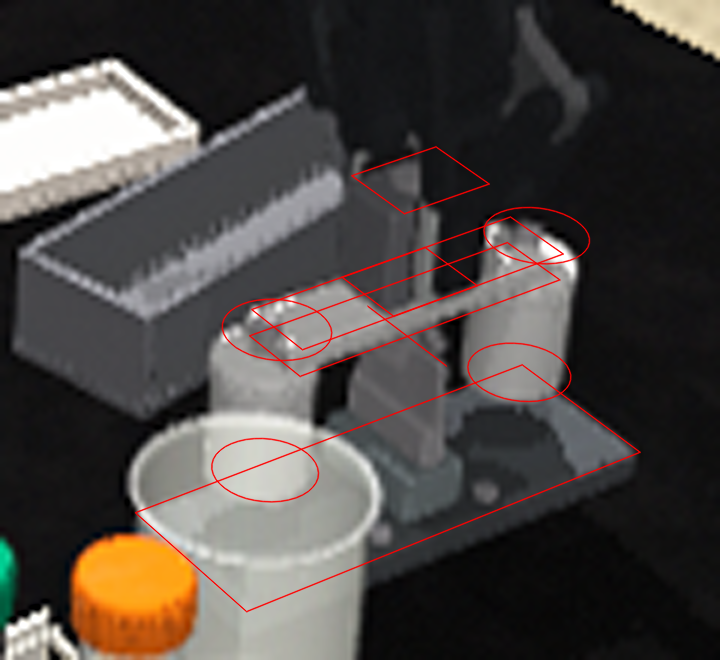

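>>> move_arm([
  [220, 0, 2, 0, 0, 0, 0],
  [220, 0, 4, 0, 0, 0, 0],
  [220, 0, 6, 0, 0, 0, 0],
  [220, 0, 6, 0, 0, 0, 0],
])

```text
time_s: 7.7
position: [0.4353, -0.0247, 0.0972]
orientation: [-0.705, 0.707, -0.038, 0.042]
ft_force: [-0.2, -5.5, 2.9]
width: 0.298
```

```bash
python3 - <<'E'
from k import *
st()
E
```

```text
7.7 tcp [ 0.4353 -0.0247  0.0972] w 0.298 f [-0.2 -5.5  2.9] q [-0.173, -0.21, 2.092, -0.002, 1.254, -0.06]
```

>>> move_arm([
  [220, -1.5, 0, -2, 0, 0, 0],
  [220, -1.5, 1, -2, 0, 0, 0],
  [220, -1.5, 2, -2, 0, 0, 0],
  [220, -1.5, 2, -2, 0, 0, 0],
])

```text
time_s: 8.1
position: [0.4338, -0.026, 0.0953]
orientation: [-0.705, 0.707, -0.038, 0.042]
ft_force: [0.1, 3.7, 1.3]
width: 0.297
```

```bash
python3 - <<'E'
from k import *
st()
E
```

```text
8.1 tcp [ 0.4338 -0.026   0.0953] w 0.297 f [0.1 3.7 1.3] q [-0.177, -0.213, 2.098, -0.001, 1.25, -0.064]
```

>>> move_arm([
  [220, 0, 0, 0.8, 0, 0, 0],
  [220, 0, 1, 0.8, 0, 0, 0],
  [220, 0, 2, 0.8, 0, 0, 0],
  [220, 0, 2, 0.8, 0, 0, 0],
])

```text
time_s: 8.5
position: [0.4341, -0.0258, 0.095]
orientation: [-0.705, 0.707, -0.037, 0.042]
ft_force: [-10.2, -2.3, 18.4]
width: 0.294
```

```bash
python3 - <<'E'
from k import *
st();Ry=Ryoke();o=tcp()[0]+Ry@[0,0,-.024];print(o,Ry.round(3).tolist())
s=grab('scene');overlay(s,'scene',o,Ry,330,210,120,110,6,'s8',standx(K))
E
```

```text
8.5 tcp [ 0.4341 -0.0258  0.095 ] w 0.294 f [-10.2  -2.3  18.4] q [-0.175, -0.211, 2.097, -0.002, 1.249, -0.062]
[ 0.43421795 -0.02583491  0.07099047] [[-0.112, 0.994, -0.006], [-0.994, -0.112, 0.003], [0.003, 0.006, 1.0]]
```

View pics/s8.png

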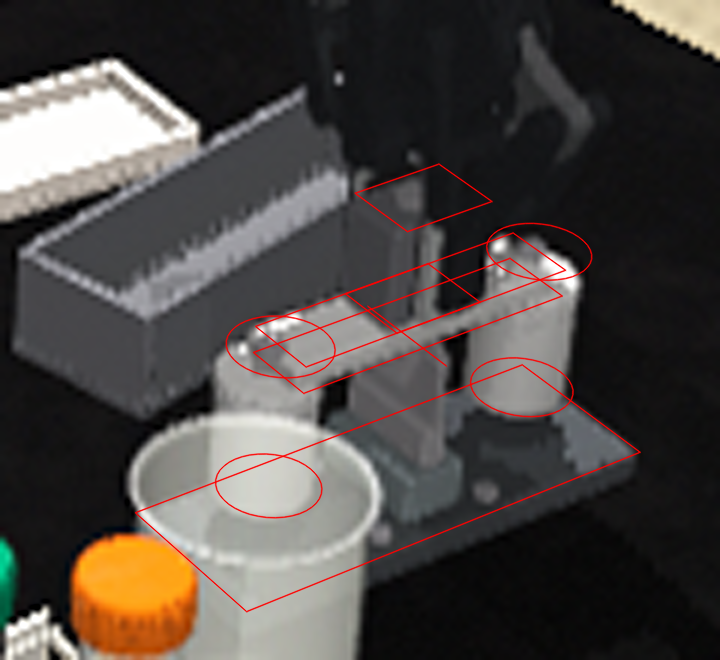

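>>> move_arm([
  [220, 0, 0, 0, 0, 0, 0],
  [220, 0, 0, 0, 0, 0, 0],
], grip_force=20)

```text
time_s: 8.75
position: [0.434, -0.0258, 0.0952]
orientation: [-0.705, 0.707, -0.038, 0.042]
ft_force: [-4.2, -0.6, 6.3]
width: 0.297
```

```bash
python3 - <<'E'
from k import *
st()
E
```

```text
8.75 tcp [ 0.434  -0.0258  0.0952] w 0.297 f [-4.2 -0.6  6.3] q [-0.175, -0.212, 2.097, -0.003, 1.25, -0.062]
```

>>> move_arm([
  [170, 0, 0, 0, 0, 0, 0],
  [150, 0, 0, 0, 0, 0, 0],
  [110, 0, 0, 0, 0, 0, 0],
  [110, 0, 0, 0, 0, 0, 0],
  [110, 0, 0, 0, 0, 0, 0],
  [110, 0, 0, 0, 0, 0, 0],
  [110, 0, 0, 0, 0, 0, 0],
  [110, 0, 0, 0, 0, 0, 0],
  [110, 0, 0, 0, 0, 0, 0],
  [110, 0, 0, 0, 0, 0, 0],
])

```text
time_s: 9.75
position: [0.434, -0.0258, 0.0952]
orientation: [-0.705, 0.707, -0.038, 0.042]
ft_force: [-0.6, -0.1, -0.4]
width: 0.569
```

```bash
python3 - <<'E'
from k import *
st();Ry=Ryoke();o=tcp()[0]+Ry@[0,0,-.025]
s=grab('scene');crop(s,330,210,120,110,6,'s9')
E
```

```text
9.75 tcp [ 0.434  -0.0258  0.0952] w 0.569 f [-0.6 -0.1 -0.4] q [-0.175, -0.212, 2.097, -0.003, 1.25, -0.062]
```

View pics/s9.png

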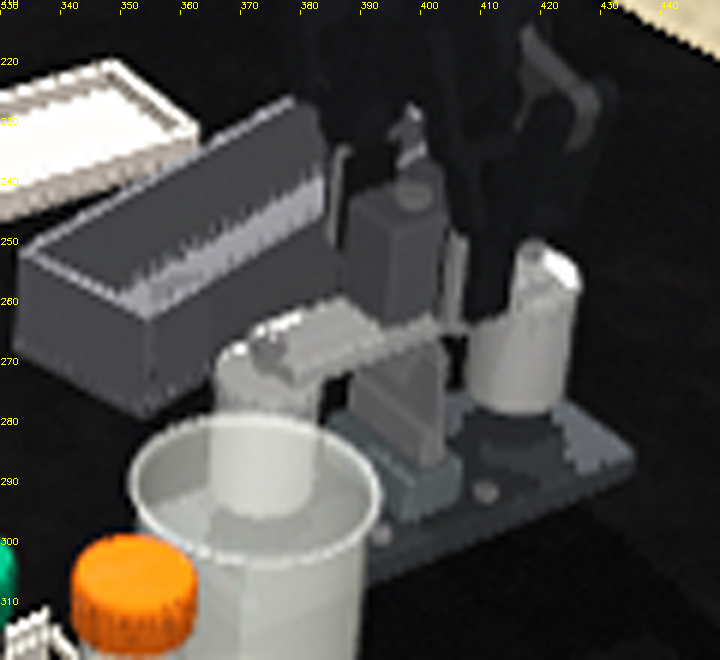

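>>> move_arm([
  [110, 0, 0, 0, 0, 0, 0],
  [110, 0, 0, 0, 0, 0, 0],
  [110, 0, 0, 0, 0, 0, 0],
  [110, 0, 0, 0, 0, 0, 0],
  [110, 0, 0, 0, 0, 0, 0],
  [110, 0, 0, 0, 0, 0, 0],
  [110, 0, 0, 0, 0, 0, 0],
  [110, 0, 0, 0, 0, 0, 0],
  [110, 0, 0, 0, 0, 0, 0],
  [110, 0, 0, 0, 0, 0, 0],
])

```text
time_s: 10.8
position: [0.434, -0.0258, 0.0952]
orientation: [-0.705, 0.707, -0.038, 0.042]
ft_force: [-0.5, 0.0, -0.6]
width: 0.57
```

```bash
python3 - <<'E'
from k import *
st();Ry=Ryoke();o=tcp()[0]+Ry@[0,0,-.025]
s=grab('scene');overlay(s,'scene',o,Ry,330,210,120,110,6,'s10',standx(K))
E
```

```text
10.8 tcp [ 0.434  -0.0258  0.0952] w 0.57 f [-0.5  0.  -0.6] q [-0.175, -0.212, 2.097, -0.003, 1.25, -0.062]
```

View pics/s10.png

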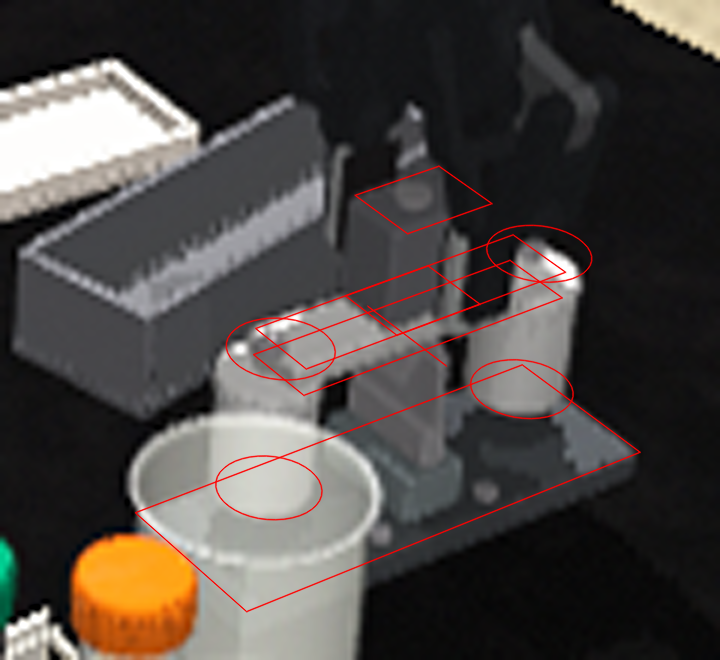

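>>> move_arm([
  [40, 0, 0, 0, 0, 0, 0],
  [40, 0, 0, 0, 0, 0, 0],
  [40, 0, 0, 0, 0, 0, 0],
  [40, 0, 0, 0, 0, 0, 0],
  [40, 0, 0, 0, 0, 0, 0],
  [40, 0, 0, 0, 0, 0, 0],
  [40, 0, 0, 0, 0, 0, 0],
  [40, 0, 0, 0, 0, 0, 0],
  [40, 0, 0, 0, 0, 0, 0],
  [40, 0, 0, 0, 0, 0, 0],
])

```text
time_s: 11.85
position: [0.434, -0.0258, 0.0952]
orientation: [-0.705, 0.707, -0.038, 0.042]
ft_force: [0.9, -0.5, -0.2]
width: 0.842
```

```bash
python3 - <<'E'
from k import *
st()
s=grab('scene');crop(s,330,210,120,110,6,'s11')
E
```

```text
11.85 tcp [ 0.434  -0.0258  0.0952] w 0.842 f [ 0.9 -0.5 -0.2] q [-0.175, -0.212, 2.097, -0.003, 1.25, -0.062]
```

View pics/s11.png

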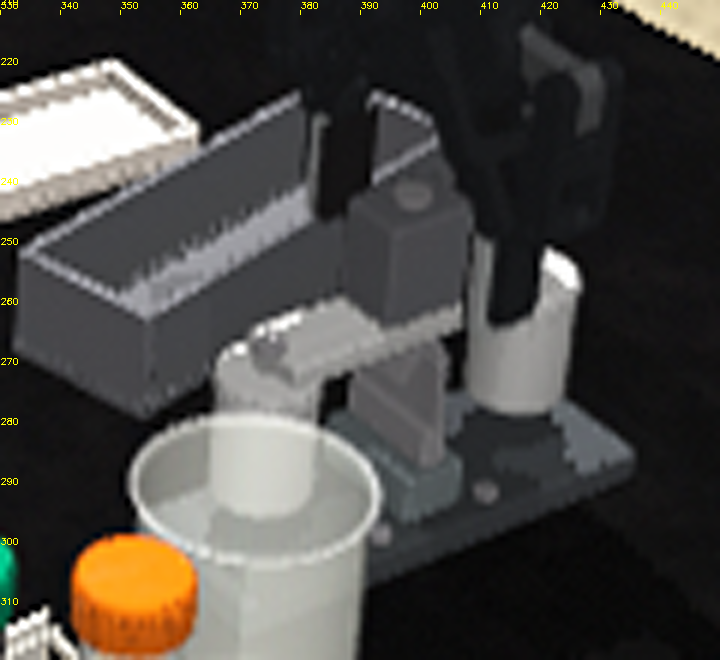

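>>> move_arm([
  [110, 0, 0, 0, 0, 0, 0],
  [150, 0, 0, 0, 0, 0, 0],
  [170, 0, 0, 0, 0, 0, 0],
  [185, 0, 0, 0, 0, 0, 0],
  [220, 0, 0, 0, 0, 0, 0],
  [220, 0, 0, 0, 0, 0, 0],
  [220, 0, 0, 0, 0, 0, 0],
], grip_force=50)

```text
time_s: 12.6
position: [0.434, -0.0258, 0.0952]
orientation: [-0.705, 0.707, -0.037, 0.042]
ft_force: [0.2, 0.1, -0.4]
width: 0.296
```

```bash
python3 - <<'E'
from k import *
st()
E
```

```text
12.6 tcp [ 0.434  -0.0258  0.0952] w 0.296 f [ 0.2  0.1 -0.4] q [-0.175, -0.212, 2.097, -0.003, 1.25, -0.062]
```

Lift 80 mm and take measurements of tray orientation and arm geometry.

>>> move_arm([
  [220, 0, -15, 0, 0, 0, 0],
  [220, 0, -35, 0, 0, 0, 0],
  [220, 0, -60, 0, 0, 0, 0],
  [220, 0, -75, 0, 0, 0, 0],
  [220, 0, -75, 0, 0, 0, 0],
])

```text
time_s: 13.1
position: [0.4349, -0.0258, 0.1723]
orientation: [-0.705, 0.707, -0.036, 0.043]
ft_force: [0.4, 0.0, -2.8]
width: 0.301
```

```bash
python3 - <<'E'
from k import *
st()
D=[eval(l) for l in open('log.txt')]
P=np.array([d[0] for d in D]);Q=np.array([d[1] for d in D])
# fit model with wrist roll: a1,d1,L2,L3,L4,off
def fk(par,q):
    a1,d1,L2,L3,L4,off,b3=par
    Rz=lambda a:R.from_euler('z',a);Ry=lambda a:R.from_euler('y',a)
    p=np.array([a1,0,d1]);T=Ry(q[1]);p=p+T.apply([0,0,L2]);T=T*Ry(q[2]);p=p+T.apply([b3,0,L3]);w=p+[0,off,0]
    T=T*Rz(q[3])*Ry(q[4]);p=p+T.apply([0,0,L4])+[0,off,0]
    z=Rz(q[0]); return z.apply(p),z.apply(w)
res=least_squares(lambda x:np.concatenate([fk(x,q)[0]-p for p,q in zip(P,Q)]),[0,.4,.4,.4,.25,.05,0])
print(res.x.round(4),abs(res.fun).max(), fk(res.x,Q[-1])[1])
go((.676,-.0425,.12),np.degrees(-1.7064)+90,0)
E
```

```text
13.1 tcp [ 0.4349 -0.0258  0.1723] w 0.301 f [ 0.4  0.  -2.8] q [-0.175, -0.298, 2.021, -0.002, 1.408, -0.062]
[-0.      0.3181  0.3691  0.5534  0.3538  0.0512  0.0616] 1.8259764811290324e-09 [ 0.43150781 -0.02429264  0.52610203]
TO [240.9, 54.7, 10.5] [0.003, 0.023, 0.01]
```

```bash
python3 - <<'E'
from k import *
s=grab('scene');t=grab('top');crop(s,290,60,110,150,5,'s12');crop(t,400,0,170,160,4,'t12')
E
```

```text
(no output)
```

View pics/s12.png

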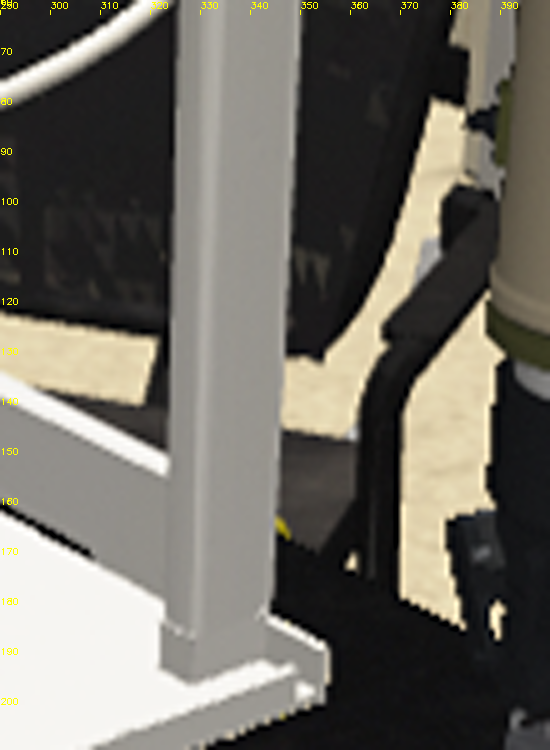

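View pics/t12.png

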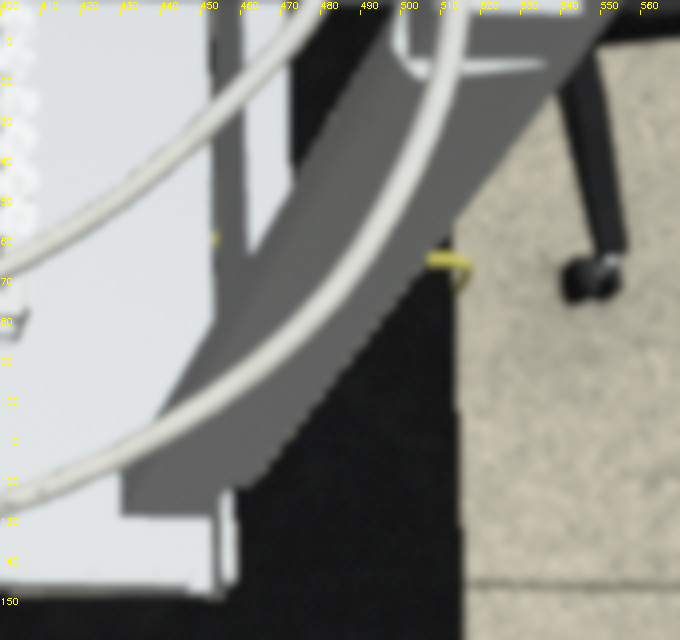

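>>> move_arm([
  [220, -1, 25, 0, 0, 0, 0],
  [220, -1, 50, 0, 0, 0, 0],
  [220, -1, 68, 0, 0, 0, 0],
  [220, -1, 74, 0, 0, 0, 0],
  [220, -1, 77, 0, 0, 0, 0],
  [220, -1, 77.5, 0, 0, 0, 0],
])

```text
time_s: 13.8
position: [0.4302, -0.0255, 0.0942]
orientation: [-0.705, 0.707, -0.04, 0.039]
ft_force: [-33.1, 2.7, 52.9]
width: 0.295
```

```bash
python3 - <<'E'
from k import *
st()
E
```

```text
13.8 tcp [ 0.4302 -0.0255  0.0942] w 0.295 f [-33.1   2.7  52.9] q [-0.175, -0.213, 2.101, -0.004, 1.256, -0.063]
```

>>> move_arm([
  [220, 2, -1, 0, 0, 0, 0],
  [220, 3, -1, 0, 0, 0, 0],
  [220, 3, -1, 0, 0, 0, 0],
])

```text
time_s: 14.1
position: [0.4304, -0.0254, 0.0948]
orientation: [-0.705, 0.707, -0.043, 0.036]
ft_force: [-17.7, 2.5, 20.8]
width: 0.295
```

```bash
python3 - <<'E'
from k import *
st();print(Ryoke().round(4).tolist()); go((.434,-.0258,.0955),-6.5,0)
E
```

```text
14.1 tcp [ 0.4304 -0.0254  0.0948] w 0.295 f [-17.7   2.5  20.8] q [-0.175, -0.206, 2.093, -0.004, 1.263, -0.062]
[[-0.1112, 0.9938, 0.0094], [-0.9938, -0.1112, 0.0022], [0.0032, -0.0091, 1.0]]
TO [3.7, -0.7, 0.0] [0.003, 0.002, -0.009]
```

>>> move_arm([
  [220, 0, -1, 0, 0, 0, 0],
  [220, 0, -1, 0, 0, 0, 0],
], grip_force=20)

```text
time_s: 14.3
position: [0.4298, -0.0253, 0.0953]
orientation: [-0.705, 0.707, -0.043, 0.036]
ft_force: [-2.0, 0.3, 2.2]
width: 0.293
```

```bash
python3 - <<'E'
from k import *
st();go((.434,-.0258,.0955),-6.5,0)
E
```

```text
14.3 tcp [ 0.4298 -0.0253  0.0953] w 0.293 f [-2.   0.3  2.2] q [-0.175, -0.207, 2.093, -0.004, 1.265, -0.062]
TO [4.2, -0.2, -0.0] [0.003, 0.002, -0.01]
```

>>> move_arm([
  [170, 0, 0, 0, 0, 0, 0],
  [130, 0, 0, 0, 0, 0, 0],
  [60, 0, 0, 0, 0, 0, 0],
  [60, 0, 0, 0, 0, 0, 0],
  [60, 0, -1.4, 4.6, 0.611, 0, 0],
  [60, 0, -1.4, 4.6, 0.611, 0, 0],
  [60, 0, -1.4, 4.6, 0.611, 0, 0],
  [60, 0, -1.4, 4.6, 0.611, 0, 0],
  [60, 0, -1.4, 4.6, 0.611, 0, 0],
  [60, 0, -1.4, 4.6, 0.611, 0, 0],
])

```text
time_s: 15.3
position: [0.4298, -0.0215, 0.0957]
orientation: [0.885, -0.463, 0.032, -0.047]
ft_force: [1.5, -0.5, -0.5]
width: 0.764
```

```bash
python3 - <<'E'
from k import *
st();s=grab('scene');crop(s,320,190,140,130,5,'s13')
E
```

```text
15.3 tcp [ 0.4298 -0.0215  0.0957] w 0.764 f [ 1.5 -0.5 -0.5] q [-0.606, -0.012, 2.043, 0.524, 1.456, -0.642]
```

View pics/s13.png

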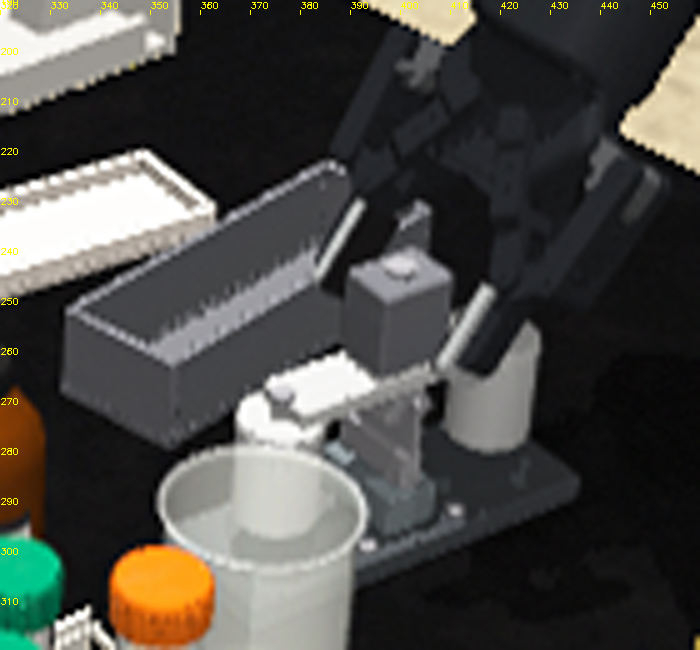

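>>> move_arm([
  [130, 0, 0, 0, 0, 0, 0],
  [155, 0, 0, 0, 0, 0, 0],
  [170, 0, 0, 0, 0, 0, 0],
  [185, 0, 0, 0, 0, 0, 0],
  [220, 0, 0, 0, 0, 0, 0],
  [220, 0, 0, 0, 0, 0, 0],
  [220, 0, 0, 0, 0, 0, 0],
], grip_force=60)

```text
time_s: 16.05
position: [0.4304, -0.0206, 0.0968]
orientation: [0.885, -0.463, 0.031, -0.047]
ft_force: [0.6, 3.7, 5.8]
width: 0.298
```

```bash
python3 - <<'E'
from k import *
st();s=grab('scene');crop(s,320,190,140,130,5,'s14')
p,T,_=tcp(); 
# lift straight up .11 world
print((T.T@np.array([0,0,110])).round(1))
E
```

```text
16.05 tcp [ 0.4304 -0.0206  0.0968] w 0.298 f [0.6 3.7 5.8] q [-0.604, -0.014, 2.042, 0.525, 1.456, -0.642]
[ -1.2 -90.4  62.7]
```

View pics/s14.png

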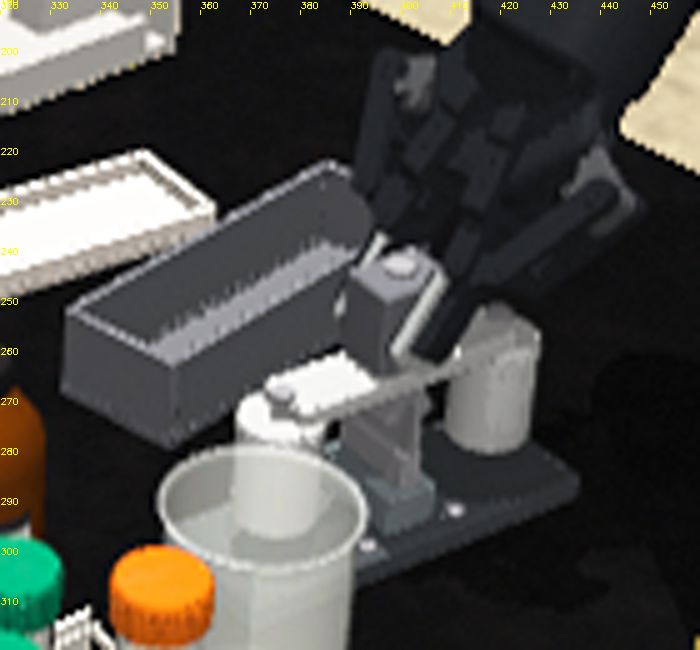

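```bash
python3 - <<'E'
from k import *
p,T,_=tcp(); dz=R.from_euler('z',-.022).as_matrix()
def g(q):
    a,b=rows(q,dz@T);print(a,b)
g(p+[0,0,.04]);g((.56,-.03,.135));g((.676,-.0395,.135))
E
```

```text
[ -0.4 -32.9  22.8] [ 0.     0.018 -0.013]
[129.3 -29.6  26.9] [ 0.     0.018 -0.013]
[245.7 -28.6  30.5] [ 0.     0.018 -0.013]
```

>>> move_arm([
  [220, 0, -16, 11, 0, 0, 0],
  [220, 0, -33, 23, 0, 0, 0],
  [220, 30, -33, 24, 0, 0.018, -0.013],
  [220, 65, -31, 25, 0, 0.018, -0.013],
  [220, 100, -30, 26, 0, 0.018, -0.013],
  [220, 135, -30, 27, 0, 0.018, -0.013],
  [220, 170, -29, 28, 0, 0.018, -0.013],
  [220, 200, -29, 29, 0, 0.018, -0.013],
  [220, 200, -29, 29, 0, 0.018, -0.013],
])

```text
time_s: 17.0
position: [0.6326, -0.0362, 0.1332]
orientation: [0.884, -0.463, 0.036, -0.057]
ft_force: [-1.0, -0.1, -2.3]
width: 0.292
```

```bash
python3 - <<'E'
from k import *
st();s=grab('scene');cv2.imwrite('pics/s15.png',s);cv2.imwrite('pics/t15.png',grab('top'))
p,T,_=tcp()
y=-T[:,1];yx=T[:,0];print('yaw tool x',np.degrees(np.arctan2(yx[1],yx[0])),yx)
for q in((.676,-.0395,.135),(.676,-.0395,.09)):print(rows(q,T))
E
```

```text
17.0 tcp [ 0.6326 -0.0362  0.1332] w 0.292 f [-1.  -0.1 -2.3] q [-0.449, 0.405, 1.488, 0.571, 1.486, -0.429]
yaw tool x -7.673938944210353 [ 0.99095671 -0.13352365 -0.013275  ]
(array([46.2, -0.5,  3.5]), array([0., 0., 0.]))
(array([ 46.8,  36.5, -22.1]), array([0., 0., 0.]))
```

View pics/s15.png

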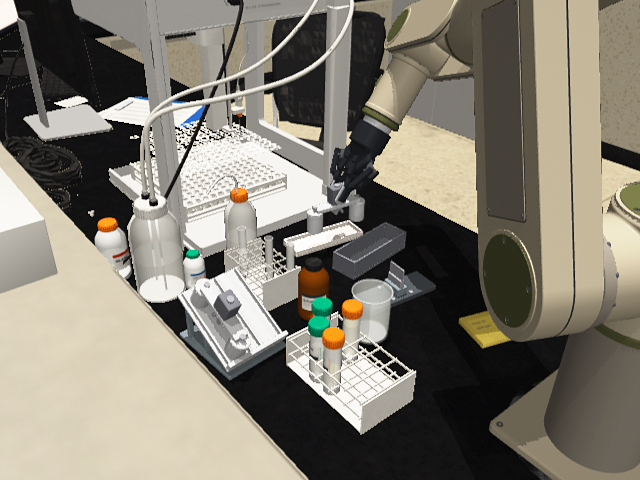

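View pics/t15.png

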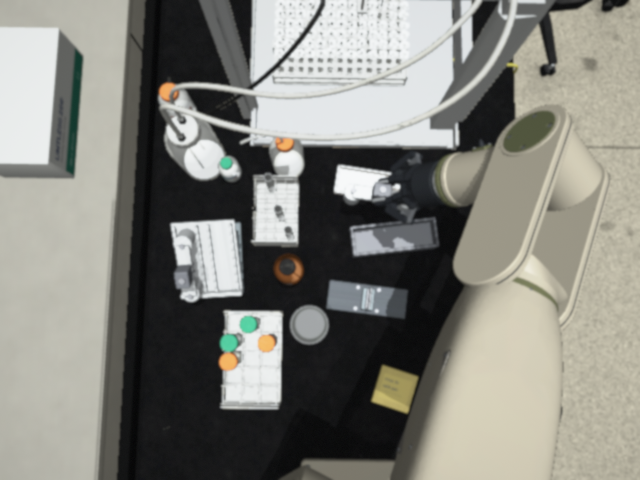

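>>> move_arm([
  [220, 23, 0, 2, 0, 0, 0],
  [220, 46, 0, 3.5, 0, 0, 0],
  [220, 46, 12, -5, 0, 0, 0],
  [220, 47, 24, -13, 0, 0, 0],
  [220, 47, 36, -22, 0, 0, 0],
  [220, 47, 36, -22, 0, 0, 0],
])

```text
time_s: 17.7
position: [0.6729, -0.039, 0.086]
orientation: [0.884, -0.462, 0.04, -0.055]
ft_force: [-1.2, -0.3, -4.1]
width: 0.296
```

```bash
python3 - <<'E'
from k import *
st();s=grab('scene');t=grab('top')
p,T,_=tcp()
yy=T[:,0].copy();yy[2]=0;yy/=np.linalg.norm(yy);Ry=np.stack([np.cross(yy,[0,0,1]),yy,[0,0,1]],1)
o=p-[0,.003,.0268]; 
c,s_=np.cos(-1.7064),np.sin(-1.7064);M=np.array([[c,-s_,0],[s_,c,0],[0,0,1]])
rim=(np.array([[-.088,-.03,.014],[.088,-.03,.014],[.088,.03,.014],[-.088,.03,.014],[-.088,-.03,.014]])@M.T+[.676,-.0425,0],)
overlay(s,'scene',o,Ry,270,170,120,100,6,'s16',[rim]);overlay(t,'top',o,Ry,320,140,120,90,6,'t16',[rim])
for z in(.08,.0728,.0715):print(rows((.676,-.0395,z),T)[0])
E
```

```text
17.7 tcp [ 0.6729 -0.039   0.086 ] w 0.296 f [-1.2 -0.3 -4.1] q [-0.426, 0.563, 1.37, 0.577, 1.448, -0.429]
[ 1.2  7.8 -5.3]
[ 1.3 13.7 -9.4]
[  1.3  14.7 -10.1]
```

View pics/s16.png

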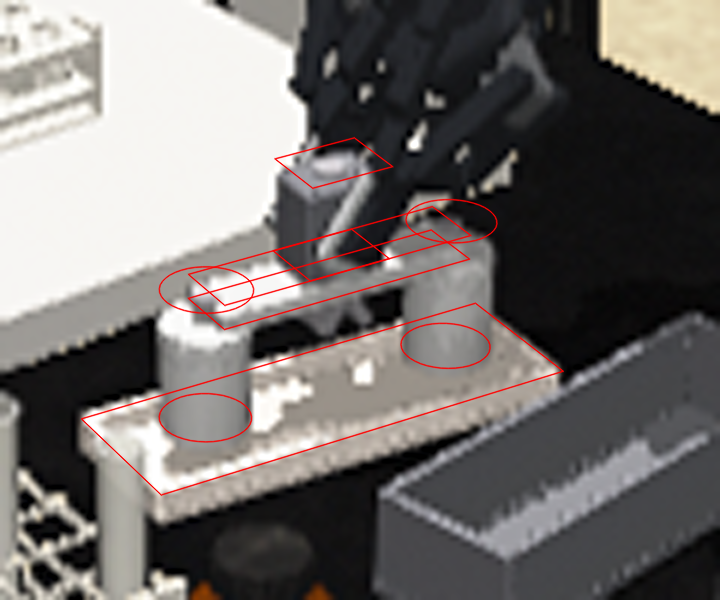

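View pics/t16.png

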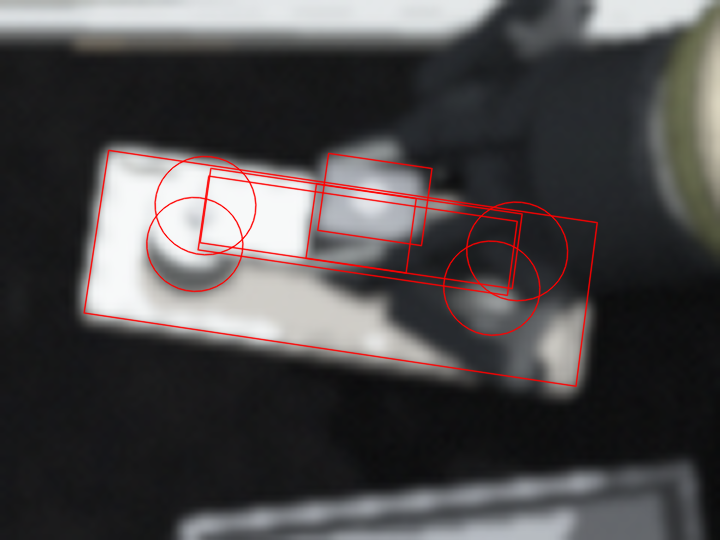

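>>> move_arm([
  [220, 1, 6, -4, 0, 0, 0],
  [220, 1, 11, -7.5, 0, 0, 0],
  [220, 1, 12.5, -8.5, 0, 0, 0],
  [220, 1, 13, -9, 0, 0, 0],
  [220, 1, 13, -9, 0, 0, 0],
])

```text
time_s: 18.3
position: [0.6757, -0.0395, 0.0738]
orientation: [0.884, -0.462, 0.038, -0.056]
ft_force: [-0.8, 0.5, -1.0]
width: 0.295
```

```bash
python3 - <<'E'
from k import *
st();p,T,_=tcp();print((T.T@[0,0,-1]).round(3))
E
```

```text
18.3 tcp [ 0.6757 -0.0395  0.0738] w 0.295 f [-0.8  0.5 -1. ] q [-0.426, 0.582, 1.368, 0.58, 1.43, -0.441]
[ 0.016  0.821 -0.57 ]
```

>>> move_arm([
  [220, 0, 0.8, -0.6, 0, 0, 0],
  [220, 0, 1.6, -1.1, 0, 0, 0],
  [220, 0, 1.6, -1.1, 0, 0, 0],
])

```text
time_s: 18.6
position: [0.676, -0.0397, 0.0735]
orientation: [0.884, -0.462, 0.037, -0.056]
ft_force: [-5.5, -3.2, 8.0]
width: 0.298
```

```bash
python3 - <<'E'
from k import *
st();s=grab('scene');crop(s,270,170,120,100,6,'s17')
E
```

```text
18.6 tcp [ 0.676  -0.0397  0.0735] w 0.298 f [-5.5 -3.2  8. ] q [-0.426, 0.583, 1.368, 0.58, 1.43, -0.443]
```

View pics/s17.png

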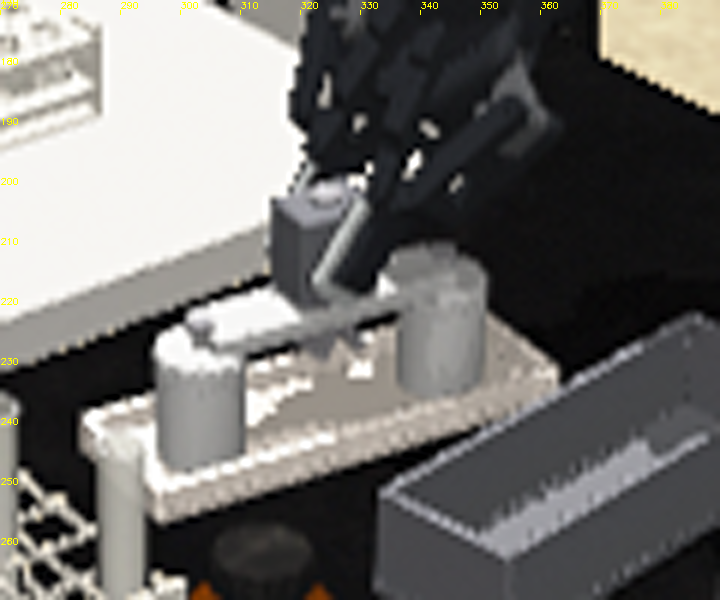

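Seated on the tray floor (about 8 N up). Release and back out along the tool axis.

>>> move_arm([
  [180, 0, 0, 0, 0, 0, 0],
  [160, 0, 0, 0, 0, 0, 0],
  [100, 0, 0, 0, 0, 0, 0],
  [100, 0, 0, 0, 0, 0, 0],
  [100, 0, 0, 0, 0, 0, 0],
  [100, 0, -20, 0, 0, 0, 0],
  [100, 0, -50, 0, 0, 0, 0],
  [100, 0, -90, 0, 0, 0, 0],
  [100, 0, -90, 0, 0, 0, 0],
])

```text
time_s: 19.55
position: [0.6729, -0.0946, 0.1533]
orientation: [0.883, -0.463, 0.034, -0.059]
ft_force: [2.0, -0.8, 1.0]
width: 0.61
```

```bash
python3 - <<'E'
from k import *
st();s=grab('scene');t=grab('top')
Ry=R.from_euler('z',-1.7064).as_matrix();o=np.array([.676,-.0425,.046])
rim=(np.array([[-.088,-.03,.014],[.088,-.03,.014],[.088,.03,.014],[-.088,.03,.014],[-.088,-.03,.014]])@Ry.T+[.676,-.0425,0],)
overlay(s,'scene',o,Ry,270,170,120,100,6,'s18',[rim]);overlay(t,'top',o,Ry,320,140,120,90,6,'t18',[rim])
go((.45,-.05,.33),0,0)
E
```

```text
19.55 tcp [ 0.6729 -0.0946  0.1533] w 0.61 f [ 2.  -0.8  1. ] q [-0.498, 0.53, 1.283, 0.558, 1.574, -0.429]
TO [-226.8, -140.1, 111.4] [-0.606, -0.134, 0.029]
```

View pics/s18.png

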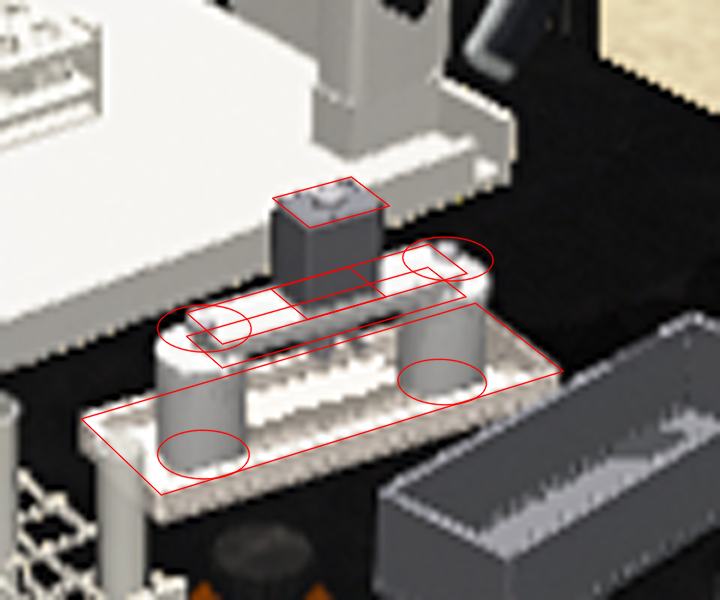

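View pics/t18.png

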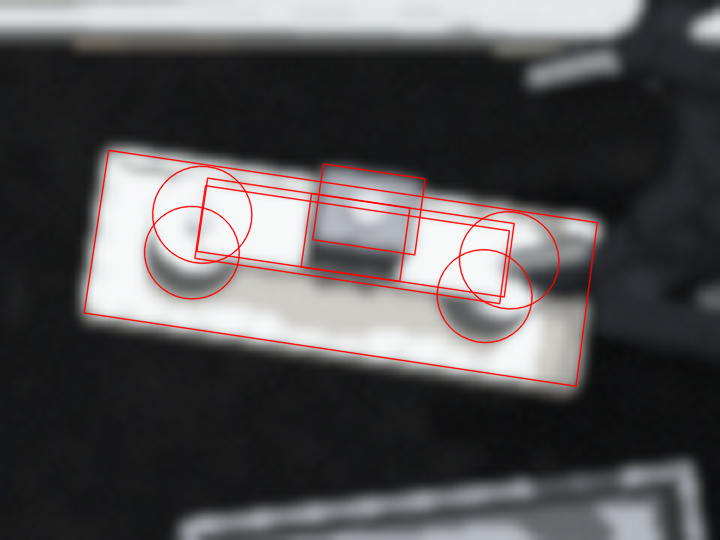

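>>> move_arm([
  [100, -50, -20, 15, 0, 0, 0],
  [100, -100, -50, 40, 0, 0, 0],
  [100, -150, -80, 70, 0, 0, 0],
  [100, -200, -110, 90, -0.15, -0.03, 0],
  [100, -227, -140, 111, -0.3, -0.067, 0.015],
  [100, -227, -140, 111, -0.45, -0.1, 0.022],
  [100, -227, -140, 111, -0.606, -0.134, 0.029],
  [100, -227, -140, 111, -0.606, -0.134, 0.029],
  [100, -227, -140, 111, -0.606, -0.134, 0.029],
])

```text
time_s: 20.55
position: [0.4494, -0.0482, 0.3282]
orientation: [0.708, -0.706, -0.001, 0.002]
ft_force: [-0.5, -0.0, -0.0]
width: 0.605
```

```bash
python3 - <<'E'
from k import *
st(); print(grasp('L',.12)); go(grasp('L',.12),GY,30)
E
```

```text
20.55 tcp [ 0.4494 -0.0482  0.3282] w 0.605 f [-0.5 -0.  -0. ] q [-0.222, -0.294, 1.735, 0.002, 1.703, -0.225]
[0.41264786 0.32793086 0.220004  ]
TO [-35.1, 109.1, 376.1] [-0.401, -1.609, -0.431]
```

>>> move_arm([
  [100, -35, 109, 376, -0.401, -1.609, -0.431],
  [100, -35, 109, 376, -0.401, -1.609, -0.431],
  [100, -35, 109, 376, -0.401, -1.609, -0.431],
  [100, -35, 109, 376, -0.401, -1.609, -0.431],
  [100, -35, 109, 376, -0.401, -1.609, -0.431],
  [100, -35, 109, 376, -0.401, -1.609, -0.431],
  [100, -35, 109, 376, -0.401, -1.609, -0.431],
  [100, -35, 109, 376, -0.401, -1.609, -0.431],
  [100, -35, 109, 376, -0.401, -1.609, -0.431],
  [100, -35, 109, 376, -0.401, -1.609, -0.431],
])

```text
time_s: 21.55
position: [0.4112, 0.3273, 0.2144]
orientation: [-0.405, 0.627, 0.573, -0.337]
ft_force: [0.2, 0.7, -0.3]
width: 0.606
```

```bash
python3 - <<'E'
from k import *
st(); go(grasp('L',.12),GY,30);go(grasp('L',.06),GY,30)
E
```

```text
21.55 tcp [0.4112 0.3273 0.2144] w 0.606 f [ 0.2  0.7 -0.3] q [0.797, -0.347, 2.051, -0.372, 1.14, -0.543]
TO [1.0, -4.3, -3.7] [-0.058, -0.194, -0.058]
TO [4.8, 55.5, -6.8] [-0.058, -0.194, -0.058]
```

>>> move_arm([
  [100, 1, -4, -4, -0.058, -0.194, -0.058],
  [100, 1, -4, -4, -0.058, -0.194, -0.058],
  [100, 5, 40, -7, -0.058, -0.194, -0.058],
  [100, 5, 55.5, -7, -0.058, -0.194, -0.058],
  [100, 5, 55.5, -7, -0.058, -0.194, -0.058],
  [100, 5, 55.5, -7, -0.058, -0.194, -0.058],
])

```text
time_s: 22.15
position: [0.4424, 0.3289, 0.1657]
orientation: [-0.34, 0.587, 0.635, -0.369]
ft_force: [0.3, 0.6, -0.0]
width: 0.607
```

```bash
python3 - <<'E'
from k import *
st(); go(grasp('L',.003),GY,30);s=grab('scene');crop(s,170,200,130,150,5,'s19')
E
```

```text
22.15 tcp [0.4424 0.3289 0.1657] w 0.607 f [ 0.3  0.6 -0. ] q [0.743, -0.304, 2.126, -0.391, 0.935, -0.735]
TO [1.7, 55.1, -1.6] [-0.004, -0.002, -0.003]
```

View pics/s19.png

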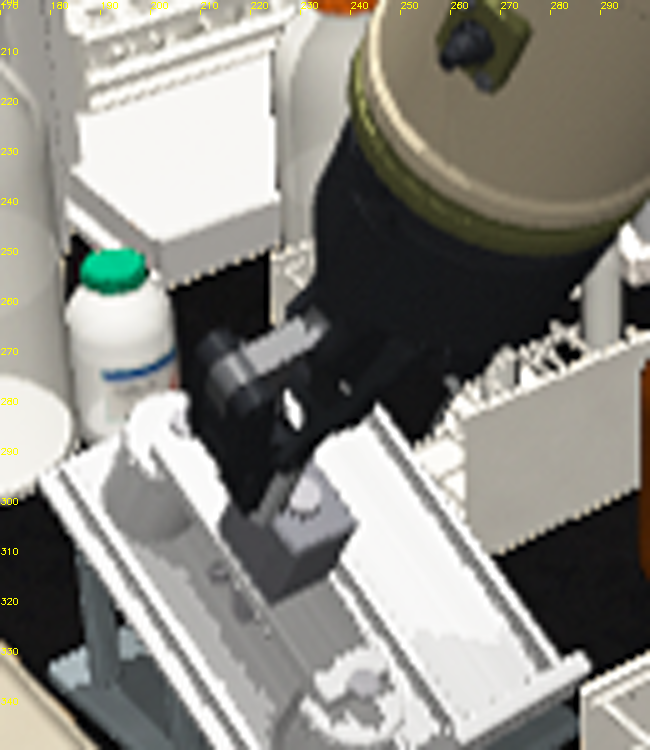

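>>> move_arm([
  [100, 1.5, 15, -1.5, 0, 0, 0],
  [100, 1.5, 30, -1.5, 0, 0, 0],
  [100, 1.5, 45, -1.5, 0, 0, 0],
  [100, 1.5, 54, -1.5, 0, 0, 0],
  [100, 1.5, 54, -1.5, 0, 0, 0],
])

```text
time_s: 22.7
position: [0.4707, 0.3331, 0.1205]
orientation: [-0.34, 0.587, 0.636, -0.369]
ft_force: [0.2, 0.2, 0.1]
width: 0.606
```

```bash
python3 - <<'E'
from k import *
st(); go(grasp('L',.003),GY,30);s=grab('scene');crop(s,170,200,130,150,5,'s20')
E
```

```text
22.7 tcp [0.4707 0.3331 0.1205] w 0.606 f [0.2 0.2 0.1] q [0.706, -0.173, 2.107, -0.412, 0.817, -0.72]
TO [-0.4, 1.7, 0.7] [-0.003, -0.002, -0.002]
```

View pics/s20.png

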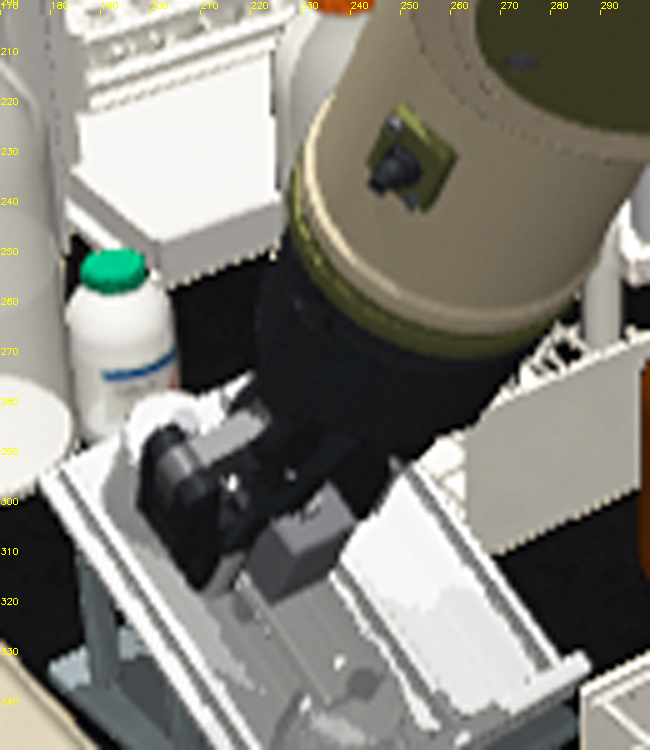

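>>> move_arm([
  [150, 0, 0, 0, 0, 0, 0],
  [175, 0, 0, 0, 0, 0, 0],
  [200, 0, 0, 0, 0, 0, 0],
  [220, 0, 0, 0, 0, 0, 0],
  [220, 0, 0, 0, 0, 0, 0],
  [220, 0, 0, 0, 0, 0, 0],
], grip_force=60)

```text
time_s: 23.35
position: [0.4709, 0.3338, 0.1225]
orientation: [-0.34, 0.587, 0.636, -0.368]
ft_force: [-6.0, -2.1, 4.7]
width: 0.297
```

>>> move_arm([
  [220, 0, -15, 0, 0, 0, 0],
  [220, 0, -30, 0, 0, 0, 0],
  [220, 0, -45, 0, 0, 0, 0],
  [220, 0, -60, 0, 0, 0, 0],
  [220, 0, -105, -30, 0, 0, 0],
  [220, 0, -145, -60, 0, 0, 0],
  [220, 0, -145, -60, 0, 0, 0],
])

```text
time_s: 24.05
position: [0.4533, 0.3343, 0.2878]
orientation: [-0.339, 0.587, 0.64, -0.362]
ft_force: [1.0, 0.7, -1.8]
width: 0.294
```

```bash
python3 - <<'E'
from k import *
st(); s=grab('scene');crop(s,170,130,160,150,5,'s21')
go((.434,-.0255,.22),-6.5,0)
E
```

```text
24.05 tcp [0.4533 0.3343 0.2878] w 0.294 f [ 1.   0.7 -1.8] q [0.736, -0.378, 1.961, -0.341, 1.14, -0.837]
TO [-356.9, 30.1, 72.4] [0.378, 1.717, 0.47]
```

View pics/s21.png

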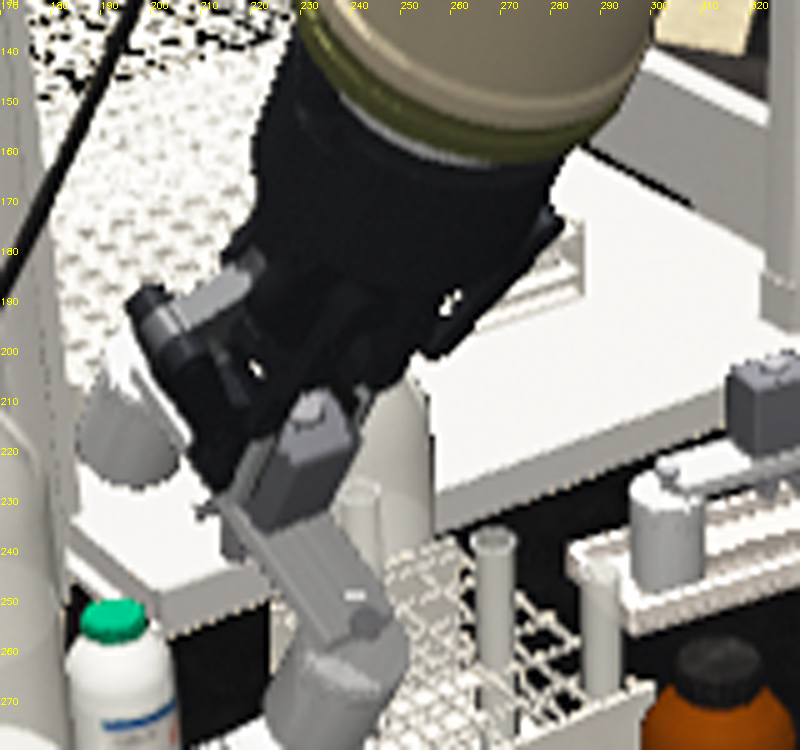

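>>> move_arm([
  [220, -357, 30, 72, 0.378, 1.717, 0.47],
  [220, -357, 30, 72, 0.378, 1.717, 0.47],
  [220, -357, 30, 72, 0.378, 1.717, 0.47],
  [220, -357, 30, 72, 0.378, 1.717, 0.47],
  [220, -357, 30, 72, 0.378, 1.717, 0.47],
  [220, -357, 30, 72, 0.378, 1.717, 0.47],
  [220, -357, 30, 72, 0.378, 1.717, 0.47],
  [220, -357, 30, 72, 0.378, 1.717, 0.47],
  [220, -357, 30, 72, 0.378, 1.717, 0.47],
  [220, -357, 30, 72, 0.378, 1.717, 0.47],
])

```text
time_s: 25.1
position: [0.4331, -0.0263, 0.2183]
orientation: [-0.679, 0.728, 0.089, -0.038]
ft_force: [0.2, -0.4, -2.5]
width: 0.299
```

```bash
python3 - <<'E'
from k import *
st(); go((.433,-.0255,.17),-6.5,0)
E
```

```text
25.1 tcp [ 0.4331 -0.0263  0.2183] w 0.299 f [ 0.2 -0.4 -2.5] q [-0.137, -0.412, 2.027, -0.051, 1.441, -0.314]
TO [-3.1, 48.0, 4.4] [0.065, 0.294, 0.076]
```

>>> move_arm([
  [220, 0, 10, 0, 0.065, 0.294, 0.076],
  [220, -3, 20, 4, 0.065, 0.294, 0.076],
  [220, -3, 48, 4, 0.065, 0.294, 0.076],
  [220, -3, 48, 4, 0.065, 0.294, 0.076],
  [220, -3, 48, 4, 0.065, 0.294, 0.076],
  [220, -3, 48, 4, 0.065, 0.294, 0.076],
])

```text
time_s: 25.7
position: [0.4333, -0.0257, 0.1708]
orientation: [-0.706, 0.706, -0.039, 0.04]
ft_force: [-0.1, 0.0, -2.4]
width: 0.298
```

```bash
python3 - <<'E'
from k import *
st(); go((.433,-.0255,.17),-6.5,0);Ry=Ryoke();o=tcp()[0]+Ry@[-.0023,0,-.025]
s=grab('scene');overlay(s,'scene',o,Ry,330,190,120,120,6,'s22',standx(K))
E
```

```text
25.7 tcp [ 0.4333 -0.0257  0.1708] w 0.298 f [-0.1  0.  -2.4] q [-0.177, -0.292, 2.019, -0.0, 1.414, -0.065]
TO [-0.4, 0.8, 0.2] [0.0, 0.001, 0.001]
```

View pics/s22.png

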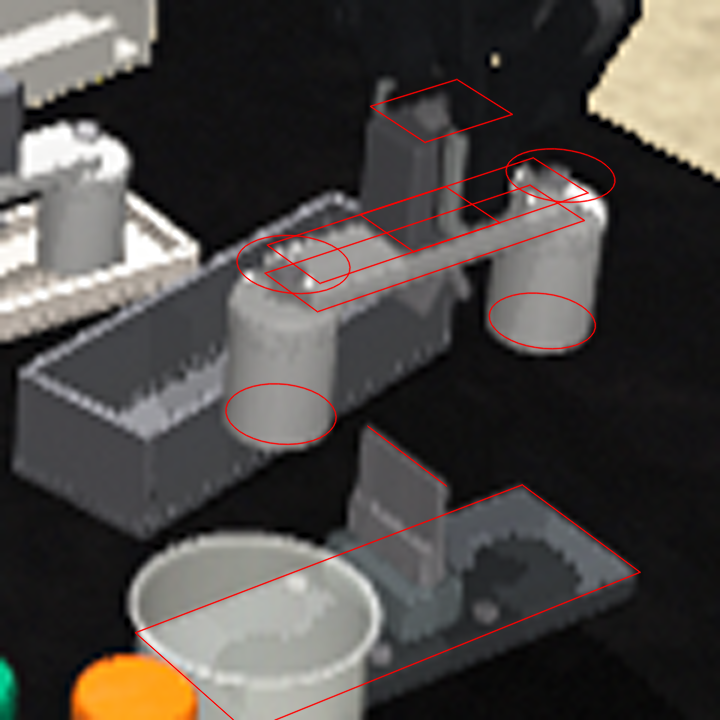

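>>> move_arm([
  [220, 0, 20, 0, 0, 0, 0],
  [220, 0, 40, 0, 0, 0, 0],
  [220, 0, 55, 0, 0, 0, 0],
  [220, 0, 65, 0, 0, 0, 0],
  [220, 0, 68, 0, 0, 0, 0],
  [220, 0, 70, 0, 0, 0, 0],
  [220, 0, 70, 0, 0, 0, 0],
])

```text
time_s: 26.45
position: [0.4343, -0.0259, 0.1019]
orientation: [-0.706, 0.706, -0.039, 0.041]
ft_force: [0.5, 0.1, -3.1]
width: 0.295
```

```bash
python3 - <<'E'
from k import *
st(); go((.433,-.0257,.097),-6.5,0)
E
```

```text
26.45 tcp [ 0.4343 -0.0259  0.1019] w 0.295 f [ 0.5  0.1 -3.1] q [-0.177, -0.217, 2.088, -0.0, 1.267, -0.065]
TO [-1.4, 4.9, 0.0] [0.0, 0.001, 0.003]
```

>>> move_arm([
  [220, -1, 1.5, 0, 0, 0, 0],
  [220, -1, 3, 0, 0, 0, 0],
  [220, -1, 4, 0, 0, 0, 0],
  [220, -1, 4, 0, 0, 0, 0],
])

```text
time_s: 26.85
position: [0.4338, -0.026, 0.0988]
orientation: [-0.706, 0.706, -0.038, 0.041]
ft_force: [-2.1, -0.5, 3.5]
width: 0.295
```

```bash
python3 - <<'E'
from k import *
st()
E
```

```text
26.85 tcp [ 0.4338 -0.026   0.0988] w 0.295 f [-2.1 -0.5  3.5] q [-0.178, -0.215, 2.093, -0.0, 1.259, -0.065]
```

>>> move_arm([
  [220, 0, 1, 0, 0, 0, 0],
  [220, 0, 1, 0, 0, 0, 0],
])

```text
time_s: 27.05
position: [0.4339, -0.026, 0.0988]
orientation: [-0.706, 0.706, -0.038, 0.041]
ft_force: [-5.3, 0.3, 8.8]
width: 0.294
```

```bash
python3 - <<'E'
from k import *
st();Ry=Ryoke();o=K
s=grab('scene');overlay(s,'scene',o,Ry,330,210,120,110,6,'s23',standx(K))
E
```

```text
27.05 tcp [ 0.4339 -0.026   0.0988] w 0.294 f [-5.3  0.3  8.8] q [-0.178, -0.215, 2.093, -0.001, 1.259, -0.065]
```

View pics/s23.png

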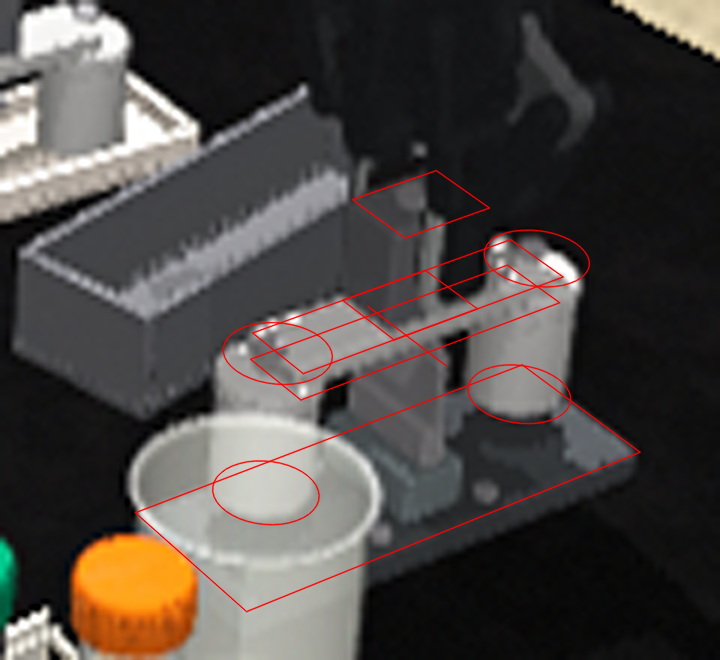

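>>> move_arm([
  [220, 0, -0.3, 0, 0, 0, 0],
  [220, 0, -0.3, 0, 0, 0, 0],
  [170, 0, -0.3, 0, 0, 0, 0],
  [150, 0, -0.3, 0, 0, 0, 0],
  [80, 0, -0.3, 0, 0, 0, 0],
  [80, 0, -0.3, 0, 0, 0, 0],
  [80, 0, -0.3, 0, 0, 0, 0],
  [80, 0, -0.3, 0, 0, 0, 0],
  [80, 0, -0.3, 0, 0, 0, 0],
  [80, 0, -0.3, 0, 0, 0, 0],
], grip_force=20)

```text
time_s: 28.1
position: [0.4339, -0.026, 0.099]
orientation: [-0.706, 0.706, -0.038, 0.041]
ft_force: [-0.8, 0.8, -0.3]
width: 0.687
```

>>> move_arm([
  [80, 0, 0, 0, 0, 0, 0],
  [80, 0, 0, 0, 0, 0, 0],
  [80, 0, 0, 0, 0, 0, 0],
  [80, 0, 0, 0, 0, 0, 0],
  [80, 0, 0, 0, 0, 0, 0],
  [80, 0, 0, 0, 0, 0, 0],
  [80, 0, 0, 0, 0, 0, 0],
  [80, 0, 0, 0, 0, 0, 0],
  [80, 0, 0, 0, 0, 0, 0],
  [80, 0, 0, 0, 0, 0, 0],
])

```text
time_s: 29.1
position: [0.4339, -0.026, 0.099]
orientation: [-0.706, 0.706, -0.038, 0.041]
ft_force: [0.9, -0.4, 0.0]
width: 0.69
```

```bash
python3 - <<'E'
from k import *
st()
s=grab('scene');crop(s,330,210,120,110,6,'s24')
E
```

```text
29.1 tcp [ 0.4339 -0.026   0.099 ] w 0.69 f [ 0.9 -0.4  0. ] q [-0.178, -0.215, 2.093, -0.001, 1.26, -0.065]
```

View pics/s24.png

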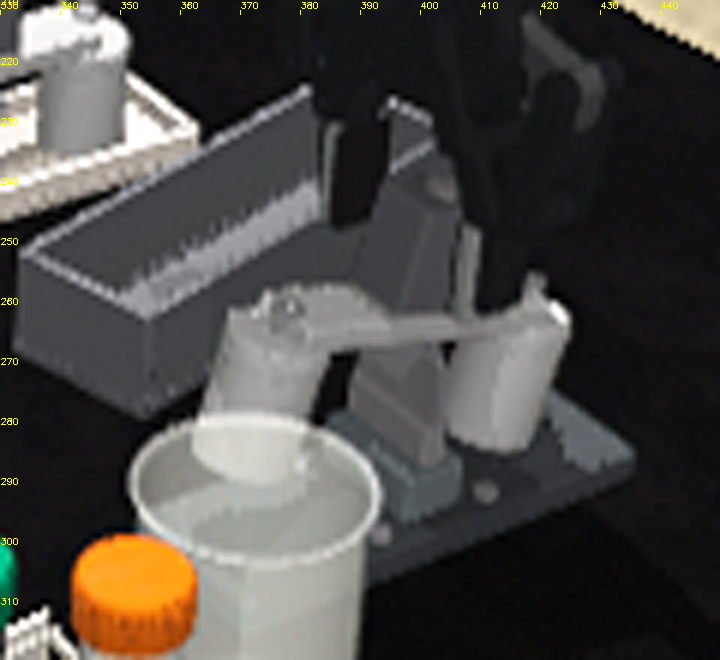

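>>> move_arm([
  [80, 0, 0.5, -3.5, 0.122, 0, 0],
  [80, 0, 1, -7, 0.244, 0, 0],
  [80, 0, 1, -7, 0.244, 0, 0],
  [80, 0, 1, -7, 0.244, 0, 0],
])

```text
time_s: 29.55
position: [0.4329, -0.034, 0.0978]
orientation: [0.786, -0.616, 0.034, -0.046]
ft_force: [0.4, 0.4, 0.1]
width: 0.684
```

```bash
python3 - <<'E'
from k import *
st();Ry=Ryoke();o=tcp()[0]-.029*Ry[:,2];print(o,Ry.round(3).tolist())
s=grab('scene');overlay(s,'scene',o,Ry,330,210,120,110,6,'s25')
E
```

```text
29.55 tcp [ 0.4329 -0.034   0.0978] w 0.684 f [0.4 0.4 0.1] q [-0.389, -0.184, 2.088, 0.242, 1.308, -0.346]
[ 0.43374347 -0.0270977   0.06962198] [[-0.111, 0.993, -0.03], [-0.965, -0.115, -0.237], [-0.239, 0.003, 0.971]]
```

View pics/s25.png

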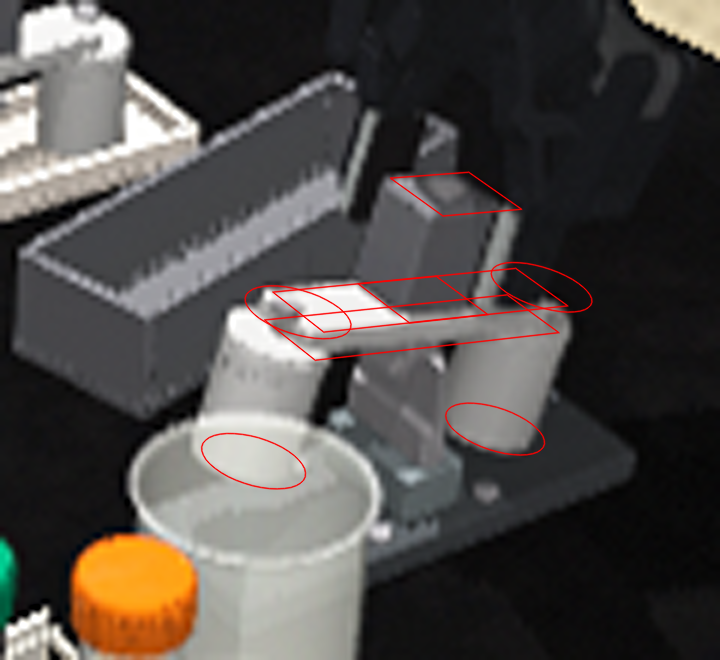

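Matches the 14° tip. Grip it and lift a little along world z.

>>> move_arm([
  [130, 0, 0, 0, 0, 0, 0],
  [155, 0, 0, 0, 0, 0, 0],
  [175, 0, 0, 0, 0, 0, 0],
  [190, 0, 0, 0, 0, 0, 0],
  [220, 0, 0, 0, 0, 0, 0],
  [220, 0, 0, 0, 0, 0, 0],
  [220, 0, 0, 0, 0, 0, 0],
], grip_force=60)

```text
time_s: 30.3
position: [0.4331, -0.0327, 0.0981]
orientation: [0.786, -0.616, 0.034, -0.046]
ft_force: [-0.2, 5.4, 3.9]
width: 0.295
```

```bash
python3 - <<'E'
from k import *
st();p,T,_=tcp();print(T.T@[0,0,80]);
E
```

```text
30.3 tcp [ 0.4331 -0.0327  0.0981] w 0.295 f [-0.2  5.4  3.9] q [-0.387, -0.184, 2.088, 0.243, 1.308, -0.346]
[  0.28225095 -77.66276607  19.19414237]
```

>>> move_arm([
  [220, 0, -15, 3.7, 0, 0, 0],
  [220, 0, -35, 8.6, 0, 0, 0],
  [220, 0, -60, 15, 0, 0, 0],
  [220, 0, -78, 19, 0, 0, 0],
  [220, 0, -78, 19, -0.244, 0, 0],
  [220, 0, -78, 19, -0.244, 0, 0],
  [220, 0, -78, 19, -0.244, 0, 0],
])

```text
time_s: 31.0
position: [0.4328, -0.032, 0.1783]
orientation: [-0.704, 0.708, -0.038, 0.04]
ft_force: [0.2, 1.6, -3.0]
width: 0.295
```

```bash
python3 - <<'E'
from k import *
st();Ry=Ryoke();o=tcp()[0]-.029*Ry[:,2];print(o,Ry.round(3).tolist())
s=grab('scene');overlay(s,'scene',o,Ry,330,170,120,120,6,'s26')
yb=np.degrees(-1.4408)+90;print(yb)
go((.561,-.076,.16),yb,0)
E
```

```text
31.0 tcp [ 0.4328 -0.032   0.1783] w 0.295 f [ 0.2  1.6 -3. ] q [-0.189, -0.302, 2.013, -0.004, 1.426, -0.077]
[ 0.43291406 -0.03212785  0.14934626] [[-0.11, 0.994, -0.003], [-0.994, -0.11, 0.005], [0.004, 0.004, 1.0]]
7.448240877550987
TO [132.5, 18.3, -29.7] [0.002, -0.24, 0.003]
```

View pics/s26.png

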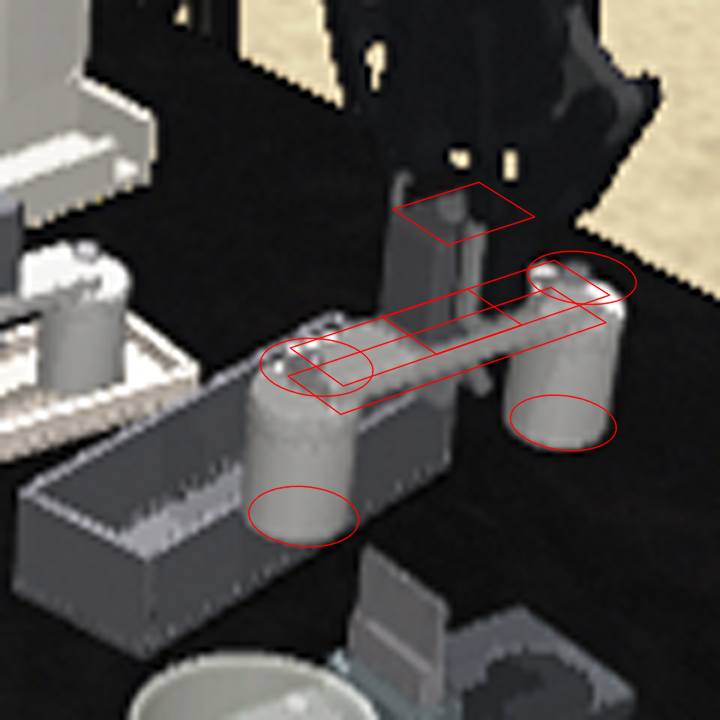

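>>> move_arm([
  [220, 0, 0, -5, 0, -0.1, 0],
  [220, 35, 4, -12, 0, -0.24, 0],
  [220, 70, 8, -18, 0, -0.24, 0],
  [220, 105, 13, -24, 0, -0.24, 0],
  [220, 132, 18, -29, 0, -0.24, 0],
  [220, 132, 18, -29, 0, -0.24, 0],
  [220, 132, 18, -29, 0, -0.24, 0],
])

```text
time_s: 31.75
position: [0.5596, -0.076, 0.1587]
orientation: [0.706, -0.705, -0.045, 0.046]
ft_force: [0.6, 0.3, -2.2]
width: 0.296
```

```bash
cat > b.py <<'E'
from k import *
import sys
st();Ry=Ryoke();o=tcp()[0]-.029*Ry[:,2];print(o)
B=R.from_euler('z',-1.4408).as_matrix()
rim=(np.array([[-.088,-.03,.042],[.088,-.03,.042],[.088,.03,.042],[-.088,.03,.042],[-.088,-.03,.042]])@B.T+[.5605,-.076,0],)
s=grab('scene');t=grab('top');overlay(s,'scene',o,Ry,320,170,120,110,6,'s'+sys.argv[1],[rim]);overlay(t,'top',o,Ry,330,190,130,90,6,'t'+sys.argv[1],[rim])
yb=np.degrees(-1.4408)+90
for z in(.16,.085,.075): go((.561,-.076,z),yb,0)
E
python3 b.py 27
```

```text
31.75 tcp [ 0.5596 -0.076   0.1587] w 0.296 f [ 0.6  0.3 -2.2] q [-0.226, 0.091, 1.685, 0.0, 1.366, -0.355]
[ 0.55962663 -0.07599546  0.1296516 ]
TO [1.4, -0.2, -0.7] [0.0, -0.001, 0.001]
TO [1.3, 74.8, -0.6] [0.0, -0.001, 0.001]
TO [1.3, 84.8, -0.6] [0.0, -0.001, 0.001]
```

View pics/s27.png

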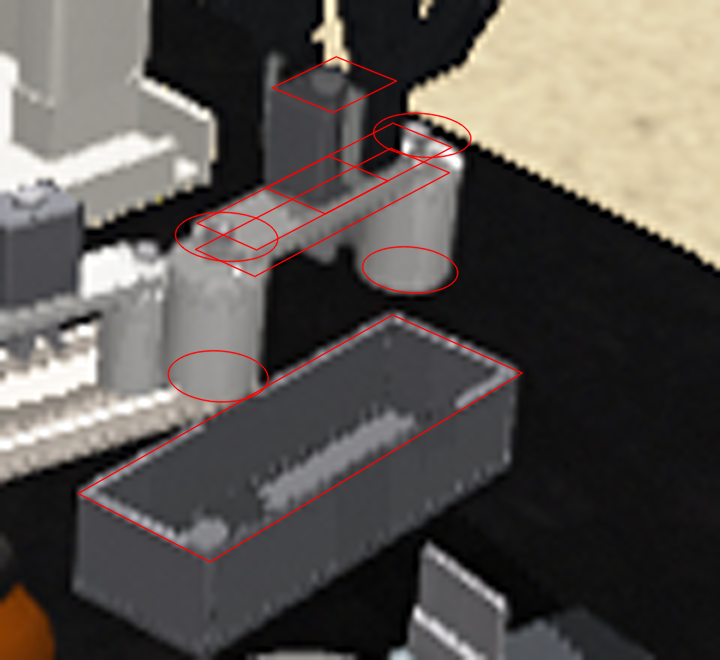

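View pics/t27.png

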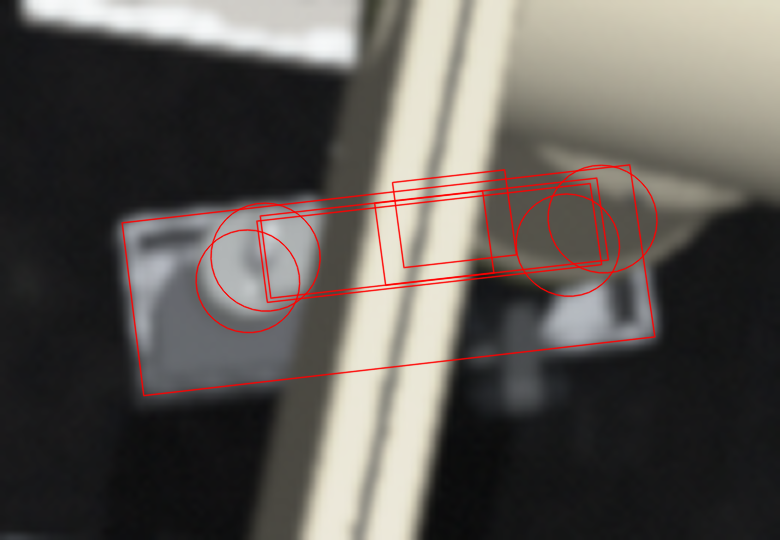

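>>> move_arm([
  [220, 1, 20, -0.6, 0, 0, 0],
  [220, 1, 40, -0.6, 0, 0, 0],
  [220, 1, 55, -0.6, 0, 0, 0],
  [220, 1, 65, -0.6, 0, 0, 0],
  [220, 1, 74, -0.6, 0, 0, 0],
  [220, 1, 78, -0.6, 0, 0, 0],
  [220, 1, 80, -0.6, 0, 0, 0],
  [220, 1, 80, -0.6, 0, 0, 0],
])

```text
time_s: 32.65
position: [0.5609, -0.0761, 0.08]
orientation: [-0.705, 0.706, 0.046, -0.045]
ft_force: [0.1, 0.1, -3.0]
width: 0.296
```

```bash
python3 b.py 28
```

```text
32.65 tcp [ 0.5609 -0.0761  0.08  ] w 0.296 f [ 0.1  0.1 -3. ] q [-0.225, 0.176, 1.745, -0.0, 1.219, -0.354]
[ 0.56097645 -0.07606437  0.05102814]
TO [-0.0, -79.6, 0.1] [0.001, -0.001, 0.002]
TO [-0.2, -4.6, 0.2] [0.001, -0.001, 0.002]
TO [-0.2, 5.4, 0.2] [0.001, -0.001, 0.002]
```

View pics/s28.png

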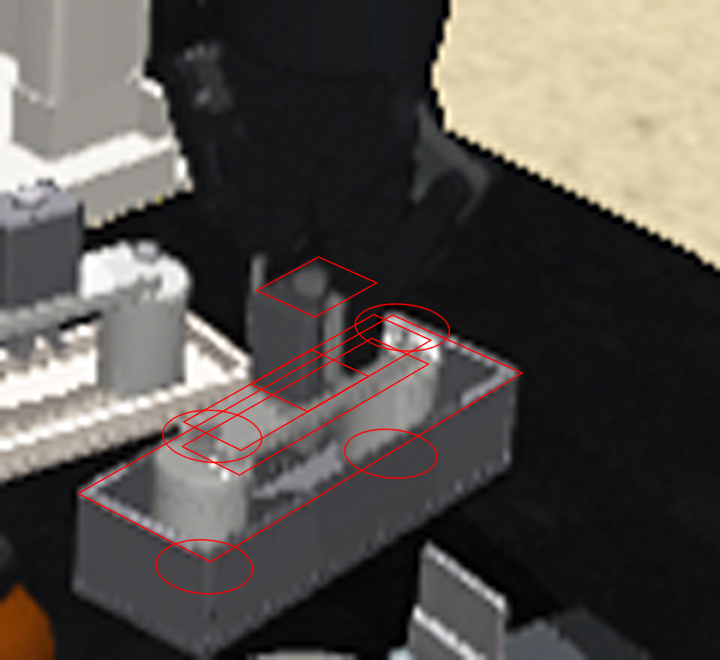

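>>> move_arm([
  [220, 0, 2, 0, 0, 0, 0],
  [220, 0, 3.5, 0, 0, 0, 0],
  [220, 0, 4.5, 0, 0, 0, 0],
  [220, 0, 4.5, 0, 0, 0, 0],
])

```text
time_s: 33.15
position: [0.5615, -0.0761, 0.0764]
orientation: [-0.705, 0.706, 0.047, -0.045]
ft_force: [-0.0, 1.4, 0.7]
width: 0.294
```

>>> move_arm([
  [220, 0, 1, 0, 0, 0, 0],
  [220, 0, 1.5, 0, 0, 0, 0],
  [220, 0, 1.5, 0, 0, 0, 0],
])

```text
time_s: 33.45
position: [0.5617, -0.0758, 0.0761]
orientation: [-0.705, 0.706, 0.047, -0.045]
ft_force: [-5.1, 4.0, 10.1]
width: 0.291
```

>>> move_arm([
  [220, 0, 0, 0, 0, 0, 0],
  [180, 0, 0, 0, 0, 0, 0],
  [160, 0, 0, 0, 0, 0, 0],
  [100, 0, 0, 0, 0, 0, 0],
  [100, 0, 0, 0, 0, 0, 0],
  [100, 0, 0, 0, 0, 0, 0],
  [100, 0, -30, 0, 0, 0, 0],
  [100, 0, -70, 0, 0, 0, 0],
  [100, 0, -110, 0, 0, 0, 0],
  [100, 0, -120, 0, 0, 0, 0],
])

```text
time_s: 34.45
position: [0.564, -0.0764, 0.2021]
orientation: [-0.705, 0.707, 0.05, -0.042]
ft_force: [1.7, -0.0, 1.2]
width: 0.607
```

```bash
python3 - <<'E'
from h import *
st(); go((.45,-.25,.3),0,0)
E
```

```text
34.45 tcp [ 0.564  -0.0764  0.2021] w 0.607 f [ 1.7 -0.   1.2] q [-0.225, 0.058, 1.638, 0.0, 1.433, -0.354]
TO [-134.4, -98.8, -157.8] [0.003, 0.129, 0.011]
```

>>> move_arm([
  [100, -134, -99, -158, 0, 0.129, 0],
  [100, -134, -99, -158, 0, 0.129, 0],
  [100, -134, -99, -158, 0, 0.129, 0],
  [100, -134, -99, -158, 0, 0.129, 0],
  [100, -134, -99, -158, 0, 0.129, 0],
  [100, -134, -99, -158, 0, 0.129, 0],
  [100, -134, -99, -158, 0, 0.129, 0],
])

```text
time_s: 35.15
position: [0.4503, -0.2505, 0.3]
orientation: [-0.706, 0.708, 0.004, 0.005]
ft_force: [-0.3, -0.6, 0.0]
width: 0.607
```

```bash
python3 - <<'E'
from k import *
st();s=grab('scene');t=grab('top')
B=R.from_euler('z',-1.4408).as_matrix();c=np.array([.5605,-.076,0])
rim=(np.array([[-.088,-.03,.042],[.088,-.03,.042],[.088,.03,.042],[-.088,.03,.042],[-.088,-.03,.042]])@B.T+c,)
overlay(s,'scene',c+[0,0,.046],B,270,180,150,110,5,'s30',[rim]);overlay(t,'top',c+[0,0,.046],B,320,140,130,130,5,'t30',[rim]);cv2.imwrite('pics/full.png',s)
E
```

```text
35.15 tcp [ 0.4503 -0.2505  0.3   ] w 0.607 f [-0.3 -0.6  0. ] q [-0.611, -0.128, 1.643, 0.005, 1.616, -0.609]
```

View pics/s30.png

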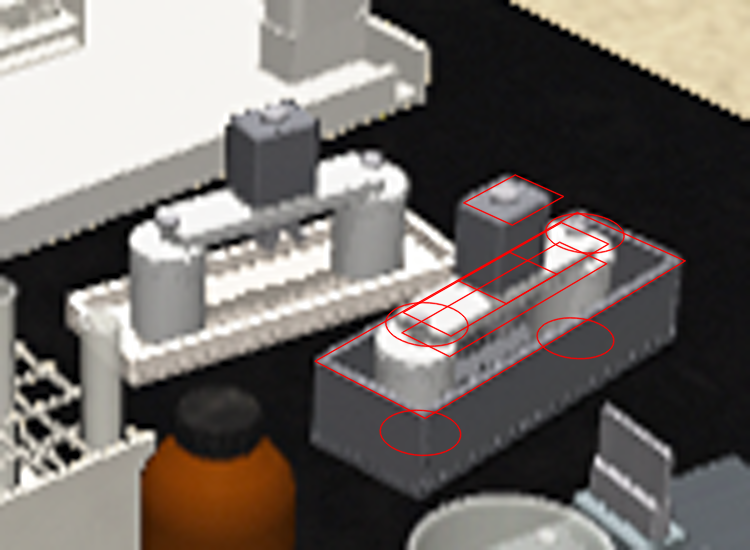

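View pics/t30.png

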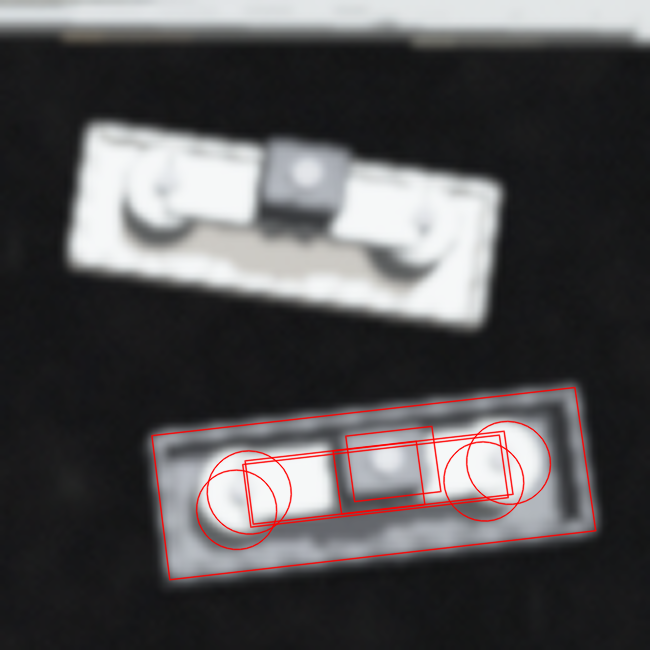

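View pics/full.png

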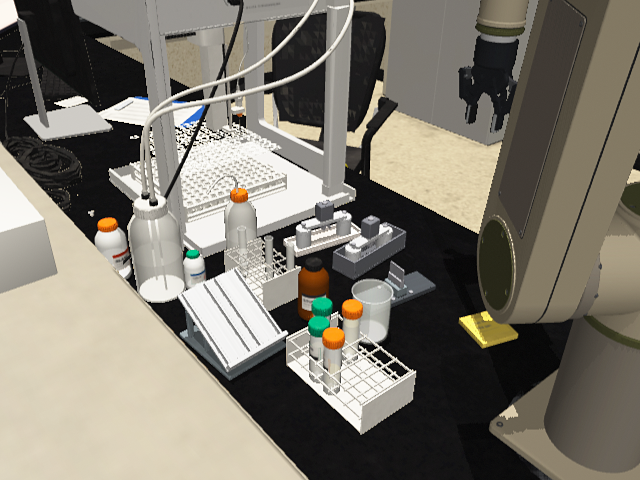

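Both yokes stand squarely within about 3 mm of the middle, upright, and nothing else has moved; the arm is clear. Handing in.

```bash
python3 - <<'E'
from rig import r
print(r.hand_in(), r.sense()['time_s'])
E
```

```text
the job is handed in; nothing more can be done
the job is handed in; nothing more can be done
```

Both yokes are checked and put away, and the job was handed in at about 35 s of the 72 s allowed; the hand-in gave no verdict.

- **First yoke (right lane, -y side):** it stayed level on the knife edge for over 2 s after release, so it is the balanced one and stands in the low tray. Before that I set it back on the knife edge and gripped it again with the hand leaning 35°, to keep the wrist clear of the hoses above the tray. That re-seating pressed harder than intended, about 60 N at the wrist against the 120 N limit. I backed off at once.
- **Second yoke (left lane, +y side):** it tipped to about 14° until a bucket rested on the base, so it is the lopsided one. I gripped it along its tilt, levelled it and set it down in the deep bin.

**Last checks:** with the arm clear, both pictures show each yoke upright on its two buckets, within about 3 mm of the middle of its tray or bin. The bottles and the beaker look unmoved. The outline drawn over the pictures for the bars and bucket tops differed from what was seen by a few pixels. The bucket bottoms and the rims matched.

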